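Balance a light bar over the board's edge and hang it level

ROBOT

A 6-joint arm with a two-finger parallel gripper is mounted at the origin on a cart in front of the work surface, level with it; the furniture and walls round the work are solid. World frame = base frame: x ahead of the robot, y to its left, z up, the work surface at z = 0. Lengths are in mm, angles in rad, forces in N, time in s.
With the tool pointing down it reaches from about 350 to 975 mm from the base axis. Payload 7.1 kg.
Tool frame: the origin (TCP) lies on the front face of the gripper's body, between the roots of the fingers; the fingertips stand 80 mm ahead of it and the grasp point (between the pads) lies 61 mm ahead of it; z points along the fingers, y is the line along which they close (so a half turn about z gives the same grasp; the last joint's range is limited). The gripper opens to 88 mm and grips with 3 to 60 N. Pads are 20 mm wide; open, the fingers measure 115 mm over their backs; the gripper's body (75 mm by 178 mm) begins 61 mm behind the grasp point.
Start: joints at [-1.269, 0.423, 1.63, -0, 1.089, -0.019], TCP at [197.096, -593.092, 302.675] pointing down, gripper open.
Joint ranges: [-3, 3], [-0.9, 2.11], [0.09, 2.58], [-1.31, 4.45], [0.11, 2.69], [-2.54, 2.54]. Speed limits (rad/s): [2.39, 2.39, 3.01, 3.14, 3.14, 3.14].

INTERFACE

Orientations are given as a rotation vector (axis times angle).
In Python, from workcell import readout, vision, close_job gives the robot as it stands.
- The arm moves only by the tool servo_tool, never from a script. Its argument "plan" is a list that holds one entry, the list of rows, each a list of 7 numbers: the gripper command: -1 is fully open, 1 is shut, values between are in proportion, then the shift along the world's x, y, z in units of 40 mm (1.0 is 40 mm), then the turn, a rotation vector about the world's x, y, z in units of 5 degrees (1.0 is 5 degrees). A call has 1 to 5 rows; each row shifts and turns the commanded pose from where the row before left it; what a row does not reach is not made up. A row lasts 1/12 s, in which the tool goes at most 41.7 mm and 7.16 degrees, less where a joint would pass 70% of its speed; a pose out of reach is approached as far as the arm can. A call is refused whole if a number of a shift passes 1 or a number of a turn 1, either way. A call with a gripper value outside its range is refused whole. The fingers move at their own pace and stop on an object; the grip force is fixed at half the most. Time passes only in rows, so rows that do not move let the fingers close. It gives the time, the measured TCP pose, the force, the opening and the grip force at its end, in the units of the state.
- readout.get_obs(): the state, without advancing time (a new reading comes with each control period).
- vision.get_image(name): name is "scene" or "side" or "wrist"; returns the picture (400x640x3 uint8, red, green, blue); there is no depth.
- vision.camera_params(name): a dict with "fx", "fy", "cx", "cy" (pixels), "rvec" (rotation vector, rad) and "tvec" (3), from world to camera coordinates, as OpenCV has them; the wrist camera has in their place "hand_eye" (4x4, takes a point from camera to tool coordinates, whose origin is the TCP and whose axes are the flange's). Camera axes: x right, y down, z forward; pixel columns grow to the right and rows downward; lengths in mm; the calibration is good to about 2 mm. A picture is of the moment at which its call begins: read the wrist's pose just before it. camera_params takes no time and is no camera call.
- close_job(): hands the job in; it is judged then, once.
The state is a dict: "t": time; "qpos": joint angles; "qvel": joint speeds; "joint_torque": joint torques, N m; "ee_pos": TCP position; "orientation": TCP orientation; "ft_force": force on the tool from outside, world axes, zero at the start; "moment": the same for the moment, N m; "width": finger opening in mm; "grasp_force": force on a finger pad.
Only numpy, scipy, OpenCV 4.12 (cv2) and the standard library are available. Lean on these libraries where they do the work, as an engineer would, in place of code of your own. Each camera call takes 0.05 s, during which the arm holds its last target. There are 200 camera calls.

TASK

Get the worktop light ready: push the light bar lengthwise over the edge of the chopping board until it tips by its own weight and rests there untouched, which shows where it balances. Slide its hanger along the bar to that balance point, then hang the bar by the hanger on the hook of the stand so that it hangs level and still. Feel your way: never press the bar hard onto the board or the stand, and leave the other things alone.

Things in the scene. Friction and masses are not known exactly. Their poses are not given: they have to be found in the camera images.
- board: chopping board of brown wood, fixed, 220 (its x) x 300 (its y) x 36 mm high; origin at the centre of its underside, z up
- board_edge (a point): middle of the board's straight top edge on its -y side (the robot's right, give or take its yaw), 36 mm above the worktop: the edge to tip the bar over. Axes as the board's, so the edge runs along x
- light_bar: light bar: straight aluminium profile 360 (its x) x 24 (y) x 16 mm (z), black end caps, white underside, dark guide channel along the top; origin at the middle of its underside, z up. About 0.45 kg. It lies flat on the board, its +x end leading over the board's -y edge by 65 to 95 mm. A battery shut inside puts its balance point up to 53 mm from the middle, to either side
- bar_end (a point): centre of the bar's -x end face, 180 mm from its middle, 8 mm above its underside: the place to push. The rub of the pushing finger can keep the bar from tipping: ease off after each nudge and see whether it drops. Tipped, its leading end rests on the worktop, 8 to 18 degrees down, and it stays put
- hanger (a joint): place of the hanger's middle along the bar: metres from the bar's middle, + to its +x end. The hanger (15 g) is captive in the channel, slides with 1.5 N of friction from -0.15 to +0.15, stays where it is left and starts at 0.09 to 0.135. The bar itself is held on board and worktop only by its friction, about 2 N or more
- hanger_stem (a point): point to grip on the hanger: a black upright stem, 10 mm (bar's x) x 14 mm (y), from 72 to 104 mm above the bar's top; this point is at 96 mm. Below the stem is a loop of 4 mm steel wire in the bar's x-z plane, 32 mm wide and 60 mm high inside, with a peaked top; below that a black foot 46 x 20 x 7 mm. Axes as the bar's
- hanger_peak (a point): point just under the peak of the hanger's wire loop, 33 mm straight below hanger_stem, where the middle of the hook's wire lies once it is seated. It sits on the hook with little rub: each 6 mm between hanger and balance point costs about 5 degrees of level, or up to twice that if let go abruptly
- stand: fixed stand: round dark foot of 124 mm, a post of 13 mm and on top an arm of 6 mm steel wire that reaches to the stand's -x (towards the robot, give or take its yaw), ending in a hook. Origin under the post
- hook_seat (a point): lowest point of the hook, centre of its wire, 86 mm from the post, 190 mm above the worktop. The wire runs along the stand's x there; its tip is 17 mm farther out (-x) and 14 mm higher; behind the seat the arm is 4 mm higher. The loop passes over the tip in the +x direction, bar across the arm, and is lowered on the seat
- spice: bystander: spice jar with a red cap, 45 mm wide, 106 mm high; origin under its centre
- mug: bystander: green mug, 65 x 91 x 52 mm; origin under its centre
- shaker: bystander: salt shaker, 44 mm wide, 90 mm high; origin under its centre

How it is judged:
By the outcome, as a careful person would: the job done as asked, in the order asked, and still so for the second after the job is handed in, with the robot touching nothing.
It also fails if it takes over 72 s, if anything falls off the work surface, if the arm or the gripper's body presses on something with over 40 N, if the wrist force passes 120 N, or if a joint passes its speed limit or range.

## Working session

There is one attempt and no reset: what is moved stays moved. The work goes in short steps, Python scripts to look and compute and a tool call to move; the robot and the scene stay as the last step left them, time stands still between calls to the robot, and variables do not carry over. Pictures are saved under pics/ and viewed, at most 10 in all, crops included, and the job is handed in when it is done.

Besides the shell and the picture viewer there is one more tool, called after "Request:" as name([rows], argument=value, ...), one row to a line, values as JSON. servo_tool: Moves the arm, as the interface text tells. Its arguments: {"type":"object","properties":{"plan":{"type":"array"}},"required":["plan"]}

```bash
mkdir -p pics; cat > h.py <<'E'
import numpy as np,cv2
from workcell import readout,vision,close_job
from scipy.spatial.transform import Rotation as R
def snap(c,name,crop=None,s=1):
    im=vision.get_image(c)[:,:,::-1].copy()
    cv2.imwrite('pics/raw_'+name+'.png',im)
    if crop: x0,y0,x1,y1=crop; im=im[y0:y1,x0:x1]
    if s!=1: im=cv2.resize(im,None,fx=s,fy=s,interpolation=cv2.INTER_CUBIC)
    cv2.imwrite('pics/'+name+'.png',im)
def cam(c):
    p=vision.camera_params(c)
    K=np.array([[p['fx'],0,p['cx']],[0,p['fy'],p['cy']],[0,0,1.]])
    if 'hand_eye' in p:
        o=readout.get_obs();T=np.eye(4);T[:3,:3]=R.from_rotvec(o['orientation']).as_matrix();T[:3,3]=o['ee_pos']
        W=np.linalg.inv(T@np.array(p['hand_eye']))
        return K,W[:3,:3],W[:3,3]
    return K,R.from_rotvec(np.ravel(p['rvec'])).as_matrix(),np.ravel(p['tvec'])
def ray(c,u,v):
    K,Rm,t=cam(c); d=Rm.T@np.linalg.inv(K)@[u,v,1]; return -Rm.T@t,d/np.linalg.norm(d)
def onz(c,u,v,z):
    o,d=ray(c,u,v); return np.round(o+d*(z-o[2])/d[2],1)
def proj(c,P):
    K,Rm,t=cam(c); q=K@(Rm@np.asarray(P,float)+t); return np.round(q[:2]/q[2],1)
def tri(*obs):
    A=np.zeros((3,3));b=np.zeros(3)
    for c,u,v in obs:
        o,d=ray(c,u,v);M=np.eye(3)-np.outer(d,d);A+=M;b+=M@o
    return np.round(np.linalg.solve(A,b),1)
E
python3 - <<'E'
from h import *
o=readout.get_obs();print(o)
for c in ['scene','side']:
    snap(c,c+'0',None,1.25);K,Rm,t=cam(c);print(c,K[0,0],-Rm.T@t,Rm[2])
print(vision.camera_params('wrist'))
E
```

```text
{'t': 0.0, 'qpos': array([-1.26900649e+00,  4.23849140e-01,  1.63064702e+00, -2.18149083e-05,
        1.08856994e+00, -1.90024588e-02]), 'qvel': array([-0.00023326, -0.0015009 ,  0.00108651,  0.00069322, -0.00062984,
       -0.00084712]), 'joint_torque': array([-4.66460246e-03, -5.44634235e+01, -2.73674583e+01,  6.41975901e-02,
        2.26462469e-02, -1.20356299e-04]), 'ee_pos': array([ 196.97172555, -592.72096263,  301.9132994 ]), 'orientation': array([-3.09982757e+00, -5.01524659e-01,  3.56043745e-04]), 'ft_force': array([ 0.28384543, -0.43723718,  0.06919535]), 'moment': array([0.01769836, 0.06930875, 0.01290454]), 'grasp_force': 0.0, 'width': 87.86135114340458}
scene 447.794295669502 [-451.19944126  526.64646709  930.64032842] [ 0.72867106 -0.37326187 -0.57420733]
side 477.2563995727143 [ 215.44177048 1288.26015028  622.26291859] [ 0.24370837 -0.90292559 -0.35402204]
{'fx': 302.2882078281585, 'fy': 302.2882078281585, 'cx': 323.65738910159337, 'cy': 202.8134333768585, 'hand_eye': array([[-4.75482433e-04, -9.60881265e-01, -2.76960227e-01,
         7.63909019e+01],
       [ 9.99999832e-01, -3.65421103e-04, -4.49003319e-04,
        -2.05777381e-01],
       [ 3.30231766e-04, -2.76960394e-01,  9.60881278e-01,
        -8.15298355e+01],
       [ 0.00000000e+00,  0.00000000e+00,  0.00000000e+00,
         1.00000000e+00]])}
```

View pics/scene0.png

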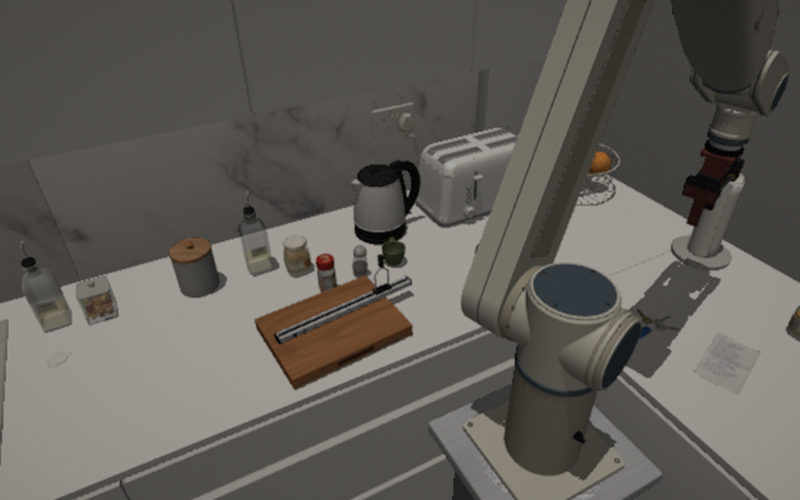

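View pics/side0.png

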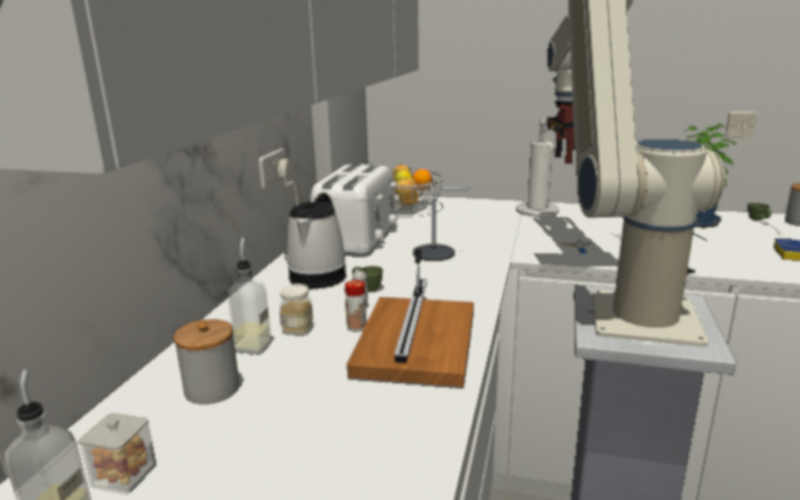

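The scene view shows the bar on the board from about (280,338) to (410,282), with the hanger near (382,285) and the bystanders behind it. The side view shows the stand's foot at (433,252) and its hook arm pointing right to (468,187). I'll enlarge both crops in one picture.

```bash
python3 - <<'E'
from h import *
a=cv2.imread('pics/raw_scene0.png')[190:310,195:340]; b=cv2.imread('pics/raw_side0.png')[135:310,270:390]
a=cv2.resize(a,None,fx=3.2,fy=3.2,interpolation=2)  # 464x384
b=cv2.resize(b,None,fx=2.8,fy=2.8,interpolation=2) #336x490
c=np.zeros((490,800,3),np.uint8);c[:384,:464]=a[:384];c[:490,464:]=b
cv2.imwrite('pics/mont.png',c)
E
```

```text
(no output)
```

View pics/mont.png

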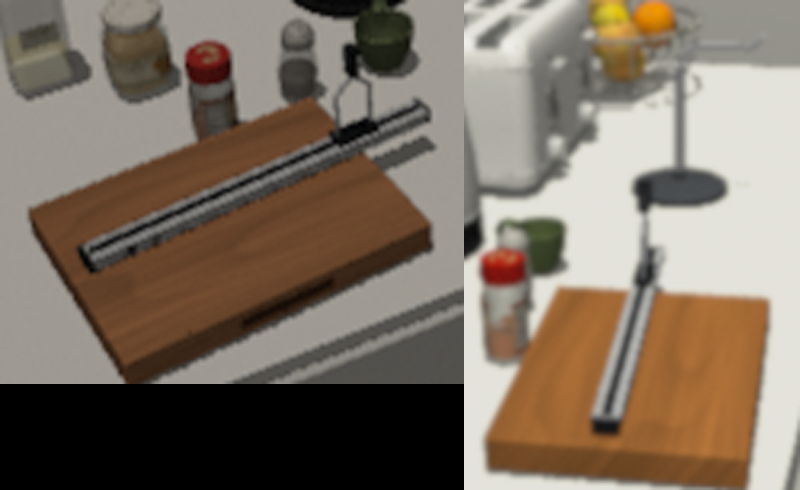

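```bash
python3 - <<'E'
from h import *
S=lambda u,v:(195+u/3.2,190+v/3.2); D=lambda u,v:(270+(u-464)/2.8,135+v/2.8)
for p in [(30,213),(315,98),(430,231),(127,362)]: print('board scene',onz('scene',*S(*p),36))
for p in [(487,443),(558,288),(769,298),(747,462)]: print('board side',onz('side',*D(*p),36))
for p in [(90,250),(423,105)]: print('bar sc',onz('scene',*S(*p),52))
for p in [(607,423),(648,285)]: print('bar side',onz('side',*D(*p),52))
print('stem top tri',tri(('scene',*S(351,46)),('side',*D(645,182))))
for p in [(637,186),(727,186),(683,187)]: print('foot',onz('side',*D(*p),8))
for p in [(755,45),(765,38),(690,42)]: print('hook',onz('side',*D(*p),194))
E
```

```text
board scene [559.3 384.7  36. ]
board scene [586.  86.  36.]
board scene [364.6  76.8  36. ]
board scene [349.7 364.6  36. ]
board side [559.7 397.9  36. ]
board side [587.1 100.7  36. ]
board side [373.3  78.1  36. ]
board side [348.2 378.4  36. ]
bar sc [470.5 354.5  52. ]
bar sc [506.7   6.1  52. ]
bar side [464.6 371.5  52. ]
bar side [490.8 107.2  52. ]
stem top tri [499.1  84.3 154.4]
foot [ 592.5 -271.5    8. ]
foot [ 479.6 -294.9    8. ]
foot [ 534. -280.    8.]
hook [ 448.2 -300.4  194. ]
hook [ 441.  -336.1  194. ]
hook [ 529.4 -300.1  194. ]
```

The montage gives the board corners, the bar ends and the stand's foot, which is enough to plan. On the way I'll look at the stand with the wrist camera.

Request:
servo_tool([
  [[-1,0.55,0.8,0.2,0,0,-0.5],[-1,0.55,0.8,0.2,0,0,-0.5],[-1,0.55,0.8,0.2,0,0,-0.5],[-1,0.55,0.8,0.2,0,0,-0.5],[-1,0.55,0.8,0.2,0,0,-0.5]],
])

```text
t: 0.52
ee_pos: [307.6, -431.4, 342.6]
orientation: [-3.137, -0.157, 0.001]
ft_force: [-0.2, -0.9, 0.4]
width: 87.5
grasp_force: 0.0
```

Request:
servo_tool([
  [[-1,0.55,0.8,0.2,0,0,0],[-1,0.55,0.8,0.2,0,0,0],[-1,0.55,0.8,0.2,0,0,0],[-1,0.2,0.6,0.2,0,0,0],[-1,0,0,0,0,0,0]],
])

```text
t: 0.93
ee_pos: [382.6, -309.8, 375.9]
orientation: [-3.137, -0.167, -0.002]
ft_force: [0.8, 0.1, -0.1]
width: 87.7
grasp_force: 0.0
```

```bash
python3 - <<'E'
from h import *
o=readout.get_obs();print(o['t'],o['ee_pos'],R.from_rotvec(o['orientation']).as_matrix().round(3),o['qpos'])
snap('wrist','w1',None,1.25)
E
```

```text
0.9333 [ 382.64487016 -309.75791524  375.86726887] [[ 0.994  0.106  0.001]
 [ 0.106 -0.994  0.   ]
 [ 0.002 -0.    -1.   ]] [-7.05210505e-01  1.39345384e-01  1.84185796e+00  1.21254037e-03
  1.15937025e+00  7.58662839e-01]
```

View pics/w1.png

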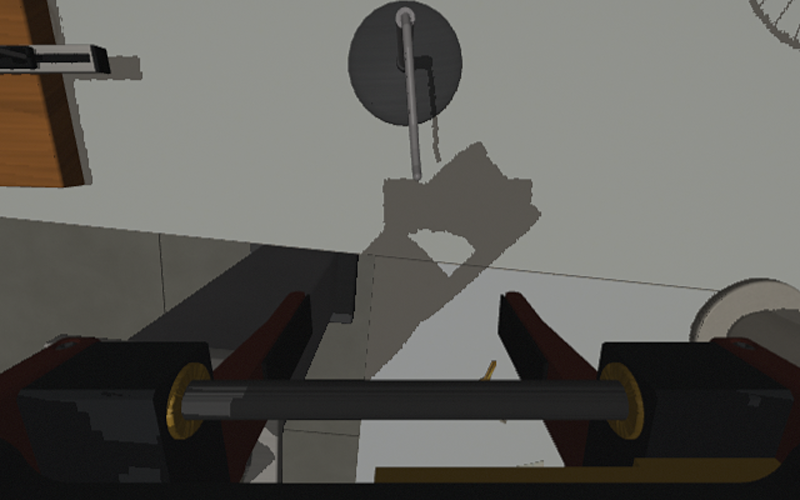

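The wrist view shows the post top at about (405,16), the hook tip at (417,178), the foot centred at (405,63), and the board and bar tip on the left.

```bash
python3 - <<'E'
from h import *
f=lambda u,v,z:onz('wrist',u/1.25,v/1.25,z)
print('posttop',f(405,16,197),'foot',f(405,63,8),f(348,63,8),f(462,63,8))
tip=f(417,178,204); post=f(405,63,8);print('tip',tip)
print('board edge pts',f(84,186,36),f(36,0,36),'bar end',f(104,60,52),f(108,72,36))
d=post-tip;print('yaw',np.degrees(np.arctan2(d[1],d[0])),np.hypot(d[0],d[1]))
E
```

```text
posttop [ 532.4 -295.3  197. ] foot [ 542.3 -294.5    8. ] [ 535.8 -233.4    8. ] [ 548.8 -355.7    8. ]
tip [ 437.8 -313.4  204. ]
board edge pts [377.1  43.7  36. ] [554.4  67.2  36. ] bar end [505.7  -4.3  52. ] [496.8   4.7  36. ]
yaw 10.251763558438565 106.19538596379782
```

Request:
servo_tool([
  [[1,0.1,0.98,0,0,0,0],[1,0.1,0.98,0,0,0,0],[1,0.1,0.98,0,0,0,0],[1,0.1,0.98,0,0,0,0],[1,0.1,0.98,0,0,0,0]],
])

```text
t: 1.4
ee_pos: [400.6, -116.5, 374.2]
orientation: [3.138, 0.158, -0.001]
ft_force: [0.8, 0.6, 0.7]
width: 57.9
grasp_force: 0.0
```

Request:
servo_tool([
  [[1,0.1,0.98,0,0,0,0],[1,0.1,0.98,0,0,0,0],[1,0.1,0.98,0,0,0,0],[1,0.1,0.98,0,0,0,0],[1,0.1,0.98,0,0,0,0]],
])

```text
t: 1.82
ee_pos: [421.1, 79.8, 374.4]
orientation: [3.137, 0.159, -0.0]
ft_force: [0.4, -0.5, -0.7]
width: 24.8
grasp_force: 0.0
```

Request:
servo_tool([
  [[1,0.1,0.98,-0.2,0,0,0],[1,0.1,0.98,-0.2,0,0,0],[1,0.1,0.98,-0.2,0,0,0],[1,0.1,0.98,-0.2,0,0,0],[1,0.1,0.98,-0.2,0,0,0]],
])

```text
t: 2.23
ee_pos: [441.5, 276.0, 333.6]
orientation: [3.137, 0.16, -0.001]
ft_force: [1.0, -0.2, -0.4]
width: 0.6
grasp_force: 0.0
```

Request:
servo_tool([
  [[1,0.1,0.9,-0.35,0,0,0],[1,0.1,0.9,-0.35,0,0,0],[1,0.1,0.9,-0.35,0,0,0],[1,0.1,0.5,-0.3,0,0,0],[1,0,0,-0.3,0,0,0]],
])

```text
t: 2.65
ee_pos: [458.4, 405.7, 267.0]
orientation: [-3.136, -0.164, -0.001]
ft_force: [0.2, -1.0, 0.6]
width: 0.4
grasp_force: 0.0
```

```bash
python3 - <<'E'
from h import *
o=readout.get_obs();print(o['t'],o['ee_pos'],R.from_rotvec(o['orientation']).as_matrix().round(3),o['qpos'],o['ft_force'],o['width'])
snap('wrist','w2',None,1.25)
E
```

```text
2.65 [458.38546126 405.68806051 266.98668382] [[ 0.995  0.104  0.001]
 [ 0.104 -0.995  0.001]
 [ 0.001 -0.001 -1.   ]] [7.04960747e-01 4.45535226e-01 1.68706218e+00 2.64929157e-04
 1.00784720e+00 2.17121141e+00] [ 0.21415487 -1.01155376  0.55772718] 0.427373172963084
```

View pics/w2.png

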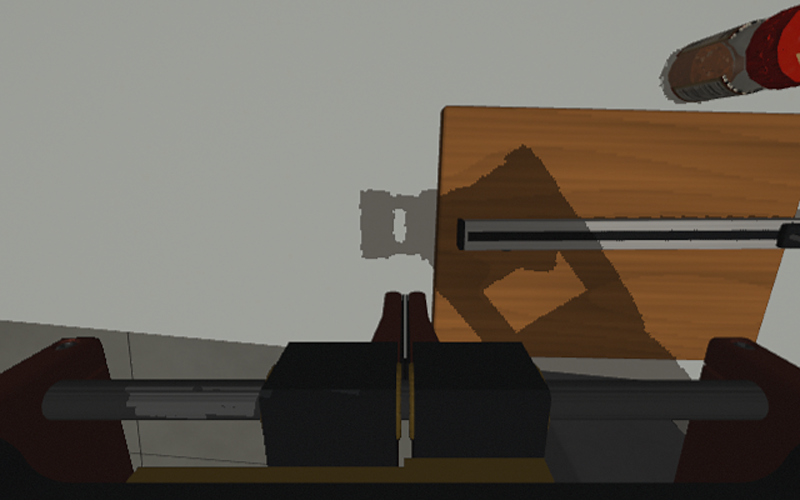

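```bash
python3 - <<'E'
from h import *
f=lambda u,v,z:onz('wrist',u/1.25,v/1.25,z)
a=f(458,235,52);b=f(760,236.5,52);print(a,b,np.degrees(np.arctan2(*(b-a)[1::-1])))
print('board corners',f(443,108,36),f(435,330,36),f(759,345,36),f(800,200,36))
print('tips proj',[proj('wrist',[458.4,405.7+dy,187])*1.25 for dy in(-13,0,13)])
E
```

```text
[467.5 360.9  52. ] [491.1 120.1  52. ] -84.40250909331112
board corners [561.9 383.9  36. ] [374.1 366.3  36. ] [389.4  67.5  36. ] [522.1  82.7  36. ]
tips proj [array([427.125, 315.875]), array([399.  , 313.25]), array([370.75, 310.5 ])]
```

The bar's -x end is at (458,235), which is world (467,361), and the bar's yaw is -84.3 degrees. I'll go down behind it.

Request:
servo_tool([
  [[1,0.12,0,-0.95,0,0,0],[1,0,0,-0.95,0,0,0],[1,0,0,-0.95,0,0,0],[1,0,0,-0.8,0,0,0],[1,0,0,0,0,0,0]],
])

```text
t: 3.12
ee_pos: [459.4, 398.3, 116.5]
orientation: [3.13, 0.158, -0.015]
ft_force: [-0.8, -1.1, 0.5]
width: 0.9
grasp_force: 0.0
```

Request:
servo_tool([
  [[1,0.02,-0.2,0,0,0,0],[1,0.02,-0.2,0,0,0,0],[1,0.02,-0.2,0,0,0,0],[1,0,0,0,0,0,0],[1,0,0,0,0,0,0]],
])

```text
t: 3.53
ee_pos: [465.2, 378.6, 124.7]
orientation: [-3.136, -0.159, -0.004]
ft_force: [0.1, 0.7, 0.2]
width: 0.7
grasp_force: 0.0
```

```bash
python3 - <<'E'
from h import *
o=readout.get_obs();print(o['t'],o['ee_pos'],o['ft_force'])
snap('wrist','w3',(180,80,640,320),1.7)
E
```

```text
3.5333 [465.24285867 378.57962977 124.69721712] [0.08303911 0.70500725 0.20738892]
```

View pics/w3.png

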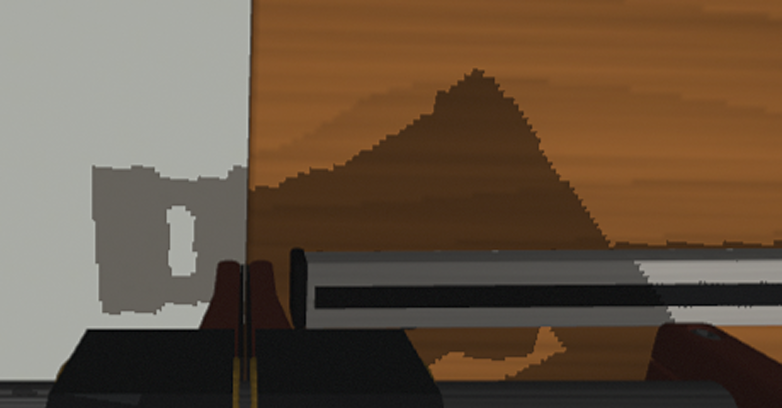

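The finger sits right behind the bar end with a gap of about 7 mm, and it is centred. Now the coarse push of roughly 45 mm.

Request:
servo_tool([
  [[1,0,0,-0.12,0,0,0],[1,0.02,-0.2,0,0,0,0],[1,0.02,-0.2,0,0,0,0],[1,0.02,-0.2,0,0,0,0],[1,0.02,-0.2,0,0,0,0]],
])

```text
t: 4.0
ee_pos: [467.6, 346.3, 117.9]
orientation: [-3.137, -0.161, -0.0]
ft_force: [0.7, 2.5, 0.8]
width: 0.7
grasp_force: 1.2
```

Request:
servo_tool([
  [[1,0.015,-0.15,0,0,0,0],[1,0.015,-0.15,0,0,0,0],[1,0.01,-0.1,0,0,0,0],[1,0,0,0,0,0,0],[1,0,0.05,0,0,0,0]],
])

```text
t: 4.42
ee_pos: [468.9, 332.1, 117.7]
orientation: [3.137, 0.16, -0.001]
ft_force: [0.8, 0.5, -0.1]
width: 0.8
grasp_force: 0.0
```

```bash
cat > chk.py <<'E'
import sys
from h import *
o=readout.get_obs();print(round(o['t'],2),o['ee_pos'].round(1),o['ft_force'].round(1))
im=vision.get_image('wrist')[:,:,::-1];n=sys.argv[1];cv2.imwrite(f'pics/n{n}.png',im)
# black end cap / white bar: columns along bar centre row: print gray profile & bar width at two columns
g=cv2.cvtColor(im,cv2.COLOR_BGR2GRAY).astype(int)
for c in (400,480,560):
    print(c,g[200:276:4,c])
if len(sys.argv)>2:
    p=cv2.imread(f'pics/n{sys.argv[2]}.png');d=cv2.absdiff(p,im).max(2);print('diff',(d[190:280,340:]>40).sum())
E
python3 chk.py 0
```

```text
4.42 [468.9 332.1 117.7] [ 0.8  0.5 -0.1]
400 [56 54 55 56 58 57 52 55 62 62 86 87 87 54 20 19 19 88 90]
480 [57 55 54 56 57 56 52 54 61 62 88 90 86 35 19 19 16 89 87]
560 [101 101  98 100 100  93  95  52  63  64 166 173  84  23  18  17  12  89
  90]
```

Request:
servo_tool([
  [[1,0.015,-0.15,0,0,0,0],[1,0,0,0,0,0,0],[1,0,0.05,0,0,0,0],[1,0,0,0,0,0,0],[1,0,0,0,0,0,0]],
])

```text
t: 4.88
ee_pos: [469.6, 329.0, 117.8]
orientation: [3.137, 0.162, -0.0]
ft_force: [0.1, -0.2, -1.0]
width: 0.3
grasp_force: 0.0
```

```bash
python3 chk.py 1 0
```

```text
4.88 [469.6 329.  117.8] [ 0.1 -0.2 -1. ]
400 [56 56 55 56 59 58 54 54 65 63 85 88 86 92 20 19 23 91 91]
480 [57 57 55 57 56 58 54 54 63 64 88 90 86 93 19 21 20 91 87]
560 [100 102 100 100 100  92  94  52  64  68 160 165  87  69  20  18  20  92
  91]
diff 1140
```

Request:
servo_tool([
  [[1,0.015,-0.15,0,0,0,0],[1,0,0,0,0,0,0],[1,0,0.05,0,0,0,0],[1,0,0,0,0,0,0],[1,0,0,0,0,0,0]],
])

```text
t: 5.35
ee_pos: [470.3, 324.9, 117.9]
orientation: [3.137, 0.161, -0.0]
ft_force: [-1.0, 0.1, 0.0]
width: 0.6
grasp_force: 0.0
```

```bash
python3 chk.py 2 1
```

```text
5.35 [470.3 324.9 117.9] [-1.   0.1  0. ]
400 [57 56 56 57 59 59 55 55 61 62 81 88 88 89 19 22 19 81 93]
480 [57 57 56 58 58 58 54 52 73 65 87 91 89 93 18 22 18 85 89]
560 [102 103 102 101 102  90  94  70  63  68 147 171 120  93  20  20  21  94
  90]
diff 395
```

Request:
servo_tool([
  [[1,0.01,-0.15,0,0,0,0],[1,0,0,0,0,0,0],[1,0,0.05,0,0,0,0],[1,0,0,0,0,0,0],[1,0,0,0,0,0,0]],
])

```text
t: 5.82
ee_pos: [470.7, 320.9, 117.9]
orientation: [3.137, 0.161, 0.0]
ft_force: [-0.5, 0.2, -0.3]
width: 0.5
grasp_force: 0.0
```

```bash
sed -i 's/^for c in .*/for c in (480,):/' chk.py; python3 chk.py 3 2
```

```text
5.82 [470.7 320.9 117.9] [-0.5  0.2 -0.3]
480 [58 57 57 58 58 55 54 55 59 66 82 91 90 91 21 20 21 84 91]
diff 151
```

Request:
servo_tool([
  [[1,0.01,-0.15,0,0,0,0],[1,0,0,0,0,0,0],[1,0,0.05,0,0,0,0],[1,0,0,0,0,0,0],[1,0,0,0,0,0,0]],
])

```text
t: 6.28
ee_pos: [471.1, 316.9, 117.8]
orientation: [3.137, 0.161, -0.0]
ft_force: [-0.1, -0.3, -0.3]
width: 0.5
grasp_force: 0.0
```

```bash
python3 chk.py 4 3
```

```text
6.28 [471.1 316.9 117.8] [-0.1 -0.3 -0.3]
480 [59 60 58 59 60 56 56 54 57 65 73 92 92 91 17 19 20 49 92]
diff 242
```

Request:
servo_tool([
  [[1,0.01,-0.15,0,0,0,0],[1,0,0,0,0,0,0],[1,0,0.05,0,0,0,0],[1,0,0,0,0,0,0],[1,0,0,0,0,0,0]],
])

```text
t: 6.75
ee_pos: [471.5, 312.9, 117.9]
orientation: [3.137, 0.161, 0.0]
ft_force: [-0.1, 0.5, 0.0]
width: 0.6
grasp_force: 0.0
```

```bash
python3 chk.py 5 4
```

```text
6.75 [471.5 312.9 117.9] [-0.1  0.5  0. ]
480 [60 60 59 60 59 57 56 55 58 61 67 65 69 93 94 90 47 20 20]
diff 5365
```

Request:
servo_tool([
  [[1,0.01,-0.15,0,0,0,0],[1,0,0,0,0,0,0],[1,0,0.05,0,0,0,0],[1,0,0,0,0,0,0],[1,0,0,0,0,0,0]],
])

```text
t: 7.22
ee_pos: [471.9, 309.0, 117.9]
orientation: [-3.137, -0.161, -0.0]
ft_force: [-0.2, 0.6, 0.1]
width: 0.6
grasp_force: 0.0
```

```bash
python3 chk.py 6 5
```

```text
7.22 [471.9 309.  117.9] [-0.2  0.6  0.1]
480 [61 60 60 60 61 57 56 55 59 62 61 62 61 55 59 60 63 62 73]
diff 7571
```

It tipped on nudge 5, with the finger's TCP between y = 315 and 311. I'll retreat upward and look at the edge, bar and hanger.

Request:
servo_tool([
  [[1,0,0.4,0.2,0,0,0],[1,0,0.2,0.95,0,0,0],[-0.4,0,0,0.98,0,0,0],[-0.4,0,0,0.98,0,0,0],[-0.4,0.1,-0.5,0.85,0,0,0]],
])

```text
t: 7.68
ee_pos: [475.8, 315.1, 278.8]
orientation: [-3.135, -0.165, -0.003]
ft_force: [0.4, 0.1, -0.6]
width: 17.1
grasp_force: 0.0
```

Request:
servo_tool([
  [[-0.4,0.1,-0.98,0.1,0,0,0],[-0.4,0.1,-0.98,0.1,0,0,0],[-0.4,0.1,-0.98,0.1,0,0,0],[-0.4,0.1,-0.98,0.1,0,0,0],[-0.4,0.1,-0.98,0,0,0,0]],
])

```text
t: 8.1
ee_pos: [496.0, 115.4, 293.3]
orientation: [-3.137, -0.162, -0.003]
ft_force: [0.9, -0.3, 0.6]
width: 50.2
grasp_force: 0.0
```

Request:
servo_tool([
  [[-0.4,0.1,-0.6,0,0,0,0],[-0.4,0,0,0,0,0,0],[-0.4,0,0,0,0,0,0]],
])

```text
t: 8.35
ee_pos: [500.0, 91.8, 292.4]
orientation: [-3.137, -0.157, -0.0]
ft_force: [-0.7, 0.2, -0.7]
width: 61.5
grasp_force: 0.0
```

```bash
python3 - <<'E'
from h import *
o=readout.get_obs();print(o['t'],o['ee_pos'],R.from_rotvec(o['orientation']).as_matrix().round(3))
np.save('w4.npy',np.r_[o['ee_pos'],o['orientation']])
snap('wrist','w4',(0,0,640,320),1.25); snap('scene','sc4'); snap('side','sd4')
E
```

```text
8.35 [499.98358159  91.84970294 292.40468049] [[ 0.995  0.1    0.   ]
 [ 0.1   -0.995  0.   ]
 [ 0.    -0.    -1.   ]]
```

View pics/w4.png

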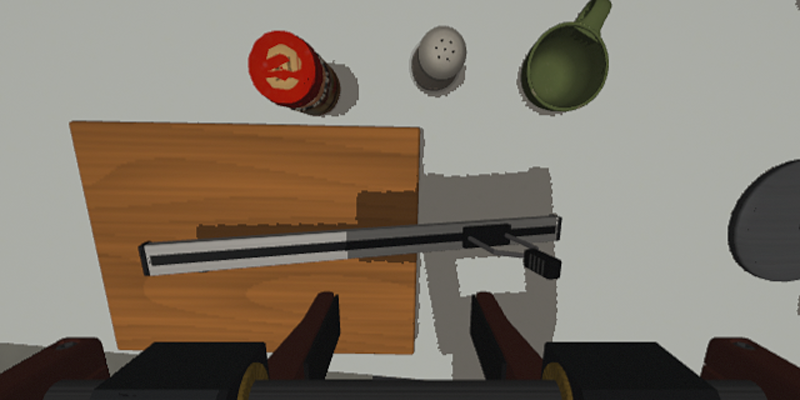

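The board's tipping edge runs (422,128)-(415,352). The bar runs from (145,260) to (560,227), crossing the edge near x = 418. The hanger's foot is at (487,236) and its stem top near (547,267).

```bash
python3 - <<'E'
from h import *
f=lambda u,v,z:onz('wrist',u/1.25,v/1.25,z)
e1=f(422,129,36);e2=f(415,350,36);print('edge',e1,e2, np.degrees(np.arctan2(*(e1-e2)[1::-1])))
ed=(e1-e2)/np.linalg.norm(e1-e2); en=np.array([ed[1],-ed[0],0]) # outward (-y)
from scipy.optimize import least_squares
def model(q):
    x,y,yaw,p,h,z0=q
    X=np.array([np.cos(yaw)*np.cos(p),np.sin(yaw)*np.cos(p),-np.sin(p)]);Y=np.array([-np.sin(yaw),np.cos(yaw),0]);Z=np.cross(X,Y)
    return np.array([x,y,z0]),X,Y,Z   # +x end bottom centre
def res(q):
    E,X,Y,Z=model(q);h=q[4];r=[]
    for P,uv in [(E+16*Z,(560,227)),(E-360*X+16*Z,(145.5,259.5)),(E+(h-180)*X+20*Z,(487,236.5)),(E+(h-180)*X+120*Z,(547,267))]:
        r+=list(proj('wrist',P)*1.25-np.array(uv))
    # underside passes edge
    d=(E-e2)@en; dl=d/(X@en); C=E-dl*X; r+=[ (C[2]-36)*2, q[5]*2]
    return r
s=least_squares(res,[500,-40,np.radians(-84),.25,.1*1000,0]);q=s.x
E,X,Y,Z=model(q);d=(E-e2)@en;dl=d/(X@en)
print(q,np.degrees(q[2:4]),np.round(s.fun,1));print('edge contact at bar coord',180-dl,'E',E)
P=lambda h,k:(E+(h-180)*X+k*Z).round(1)
print('stem',P(q[4],112),'X',X,'Z',Z)
for c in ('scene','side'): print(c,'stem top',proj(c,P(q[4],120)),'+end',proj(c,P(180,16)),'-end',proj(c,P(-180,16)))
a=cv2.imread('pics/raw_scene0.png')
A=cv2.resize(cv2.imread('pics/sc4.png')[180:300,205:345],None,fx=3,fy=3,interpolation=2);B=cv2.resize(cv2.imread('pics/sd4.png')[190:310,260:390],None,fx=2.9,fy=2.9,interpolation=2)
m=np.zeros((360,800,3),np.uint8);m[:,:420]=A[:360];m[:348,421:421+377]=B;cv2.imwrite('pics/m4.png',m)
E
```

```text
edge [589.8  88.7  36. ] [379.6  71.3  36. ] 4.732058856174638
[ 5.00000000e+02 -4.00000053e+01 -1.46606230e+00  2.52684551e-01
  1.00000000e+02  2.08423284e-05] [-83.99918208  14.47775835] [-14.5  13.2 -22.8  10.8 -15.6  10.2 -13.9  17.2  -9.6   0. ]
edge contact at bar coord 55.15264342976411 E [ 5.00000000e+02 -4.00000053e+01  2.08423284e-05]
stem [494.8   9.2 128.4] X [ 0.10122288 -0.96293917 -0.25000416] Z [ 0.0261361  -0.24863424  0.96824476]
scene stem top [328.7 203.1] +end [341.9 228.1] -end [239.4 249. ]
side stem top [341.7 196.3] +end [343.7 226.9] -end [328.1 251.7]
```

View pics/m4.png

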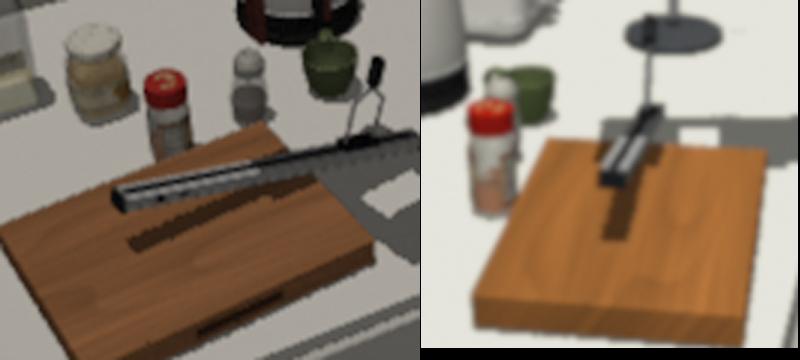

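```bash
sed -i 's/return np.round(q\[:2\]\/q\[2\],1)/return q[:2]\/q[2]/' h.py; cat > fit.py <<'E'
from h import *
from scipy.optimize import least_squares
f=lambda u,v,z:onz('wrist',u/1.25,v/1.25,z)
e1=f(422,129,36);e2=f(415,350,36)
ed=(e1-e2)/np.linalg.norm(e1-e2); en=np.array([ed[1],-ed[0],0])
def model(q):
    x,y,yaw,p,h,z0=q
    X=np.array([np.cos(yaw)*np.cos(p),np.sin(yaw)*np.cos(p),-np.sin(p)]);Y=np.array([-np.sin(yaw),np.cos(yaw),0]);Z=np.cross(X,Y)
    return np.array([x,y,z0]),X,Y,Z
def res(q):
    E,X,Y,Z=model(q);h=q[4];r=[]
    for P,uv in [(E+16*Z,(560,227)),(E-360*X+16*Z,(145.5,259.5)),(E+(h-180)*X+20*Z,(487,236.5)),(E+(h-180)*X+120*Z,(547,267))]:
        r+=list(proj('wrist',P)*1.25-np.array(uv))
    for c,P,uv in [('scene',E+(h-180)*X+120*Z,(330.3,200)),('side',E+(h-180)*X+120*Z,(339.3,196.2)),('scene',E-360*X+16*Z,(244.3,242.7))]:
        r+=list(proj(c,P)-np.array(uv))
    d=(E-e2)@en; C=E-d/(X@en)*X; r+=[(C[2]-36)*2, q[5]*2]
    return r
s=least_squares(res,[500,-40,np.radians(-84),.25,100,0],x_scale=[1,1,.01,.01,1,1]);q=s.x
E,X,Y,Z=model(q);d=(E-e2)@en;dl=d/(X@en)
if __name__=='__main__':
    print(q,np.degrees(q[2:4]),np.round(s.fun,1));print('edge at bar coord',180-dl)
    P=lambda h,k:(E+(h-180)*X+k*Z).round(1)
    print('stem',P(q[4],112),'X',X,'Z',Z)
E
python3 fit.py
```

```text
[ 5.14062665e+02 -5.51818416e+01 -1.45295855e+00  2.49563531e-01
  9.33370615e+01 -8.21098850e-02] [-83.2483927   14.29893707] [ 3.8  0.8 -2.   0.3 -3.8 -1.5  3.2  1.4 -1.2 -0.2 -1.2 -1.6 -0.7  2.8
 -2.2 -0.2]
edge at bar coord 38.384183178585545
stem [507.4   0.7 129.9] X [ 0.11392312 -0.96230031 -0.24698104] Z [ 0.02903639 -0.24526826  0.96902031]
```

```bash
python3 - <<'E'
import cv2
for n in ('raw_w3','n0','n3','n4','n5'):
    im=cv2.imread(f'pics/{n}.png')
    for r in (232,238): print(n,r,[tuple(int(v) for v in p[::-1]) for p in im[r,340:366:1]] if n in('n4',) else im[r,340:366].max(1))
E
```

```text
raw_w3 232 [71 71 71 70 70 71 71 70 71 73 48 18 14 13 17 14 14 17 14 15 53 59 58 57
 58 58]
raw_w3 238 [50 68 69 69 70 69 68 69 69 71 46 18 12 17 19 19 18 18 16 16 25 74 82 80
 81 80]
n0 232 [79 80 81 83 54 21 16 17 17 16 18 14 13 38 63 64 63 63 63 63 63 62 63 63
 63 63]
n0 238 [57 75 77 79 52 21 15 18 21 17 21 20 19 16 38 74 80 80 79 80 79 80 80 80
 79 80]
n3 232 [81 82 81 83 86 42 21 17 14 16 15 16 35 81 83 82 83 83 82 82 82 81 82 82
 82 82]
n3 238 [58 78 80 82 54 22 17 16 16 17 17 18 15 17 61 67 65 66 65 66 66 66 66 66
 65 65]
n4 232 [(83, 54, 29), (83, 54, 29), (83, 54, 29), (83, 55, 31), (86, 56, 30), (61, 41, 24), (41, 29, 20), (40, 28, 19), (40, 28, 20), (40, 28, 19), (40, 29, 19), (39, 27, 20), (59, 40, 24), (82, 54, 30), (84, 55, 30), (83, 54, 30), (83, 54, 28), (83, 54, 28), (83, 54, 30), (83, 53, 29), (83, 54, 31), (82, 54, 30), (82, 54, 29), (82, 54, 30), (82, 54, 29), (82, 54, 29)]
n4 238 [(59, 37, 24), (79, 51, 27), (81, 53, 29), (83, 54, 28), (55, 38, 24), (22, 19, 16), (15, 17, 17), (15, 16, 15), (15, 15, 17), (14, 15, 14), (16, 15, 16), (15, 15, 17), (13, 16, 15), (23, 23, 24), (61, 60, 57), (67, 65, 64), (65, 64, 61), (66, 64, 61), (65, 64, 61), (66, 64, 62), (66, 64, 62), (65, 64, 61), (65, 64, 62), (65, 64, 61), (65, 64, 61), (65, 64, 62)]
n5 232 [83 83 82 83 84 84 84 82 83 84 84 83 83 84 83 83 84 83 82 83 83 83 83 83
 83 83]
n5 238 [60 80 82 81 81 82 81 81 80 81 81 82 81 81 81 81 81 81 81 81 81 82 80 81
 81 82]
```

```bash
python3 - <<'E'
from h import *
import h
def camat(pos,rv):
    p=vision.camera_params('wrist');K=np.array([[p['fx'],0,p['cx']],[0,p['fy'],p['cy']],[0,0,1.]])
    T=np.eye(4);T[:3,:3]=R.from_rotvec(rv).as_matrix();T[:3,3]=pos;W=np.linalg.inv(T@np.array(p['hand_eye']));return K,W[:3,:3],W[:3,3]
C=camat([471.1,316.9,117.8],[3.137,.161,0]); h.cam=lambda c:C
for u in (344.3,353.5): print(u,[h.onz('w',u,238,z) for z in (36,52)])
E=[477,305,0]
for P in ([477,305,36],[477,305,52]): print(h.proj('w',P))
C2=camat([458.4,405.7,267],[-3.136,-.164,-.001]);h.cam=lambda c:C2
print([h.onz('w',458/1.25,235/1.25,z) for z in (36,52)],[h.onz('w',465/1.25,235/1.25,z) for z in (36,52)])
C3=camat(np.load('w4.npy')[:3],np.load('w4.npy')[3:]);h.cam=lambda c:C3
print([h.onz('w',418.5/1.25,240/1.25,z) for z in (36,0)],[h.onz('w',424/1.25,140/1.25,z) for z in (36,0)])
E
```

```text
344.3 [array([480.2, 306.1,  36. ]), array([486.7, 308. ,  52. ])]
353.5 [array([480.7, 300.8,  36. ]), array([487.2, 303.2,  52. ])]
[345.51425134 243.20778909]
[347.59678676 255.35643774]
[array([465.8, 361.6,  36. ]), array([469.3, 364.3,  52. ])] [array([466.4, 355.7,  36. ]), array([469.9, 358.7,  52. ])]
[array([493.2,  78.8,  36. ]), array([484.3,  76.6,   0. ])] [array([581.3,  83.7,  36. ]), array([581.9,  82. ,   0. ])]
```

```bash
python3 - <<'E'
from fit import *
def along(u,v,k):  # intersect ray with plane k above bar underside, return bar coord & lateral
    o,d=ray('wrist',u/1.25,v/1.25);P=o+d*(((E+k*Z-o)@Z)/(d@Z));return round(180+(P-E)@X,1),round((P-E)@Y,1)
print('+end',along(560,227,16),'-end',along(145.5,259.5,16),'foot R top',along(511,236,23),'foot L',along(464,237,23),along(464,237,16),along(511,236,16))
print('edge@underside',along(418,240,0),'stem top',along(547,267,120))
print('stem', (E+(q[4]-180)*X+112*Z).round(1))
o=readout.get_obs();print(o['t'],o['ee_pos'])
E
```

```text
+end (np.float64(175.6), np.float64(1.1)) -end (np.float64(-178.7), np.float64(0.1)) foot R top (np.float64(119.6), np.float64(-2.2)) foot L (np.float64(73.4), np.float64(0.3)) (np.float64(76.4), np.float64(-1.5)) (np.float64(123.7), np.float64(-4.0))
edge@underside (np.float64(37.7), np.float64(-5.2)) stem top (np.float64(90.9), np.float64(1.2))
stem [507.4   0.7 129.9]
8.5 [499.79030389  93.77099883 292.20891571]
```

Request:
servo_tool([
  [[-0.4,0.075,-0.8,-0.14,0.71,0.08,0],[-0.4,0.075,-0.8,-0.14,0.71,0.08,0],[-0.4,0.075,-0.8,-0.14,0.71,0.08,0],[-0.4,0.075,-0.8,-0.14,0.71,0.08,0],[-0.4,0,0,0,0,0,0]],
])

```text
t: 8.92
ee_pos: [512.5, -39.1, 268.8]
orientation: [-2.887, -0.143, 0.022]
ft_force: [0.3, -1.0, -0.2]
width: 61.6
grasp_force: 0.0
```

```bash
python3 - <<'E'
from h import *
o=readout.get_obs();print(o['t'],o['ee_pos'],R.from_rotvec(o['orientation']).as_matrix().round(3),o['width'])
np.save('w5.npy',np.r_[o['ee_pos'],o['orientation']])
snap('wrist','w5',(160,60,640,320),1.6)
E
```

```text
8.9167 [512.54270229 -39.11028099 268.76602189] [[ 0.995  0.095 -0.027]
 [ 0.099 -0.964  0.247]
 [-0.003 -0.249 -0.969]] 61.62775281545096
```

View pics/w5.png

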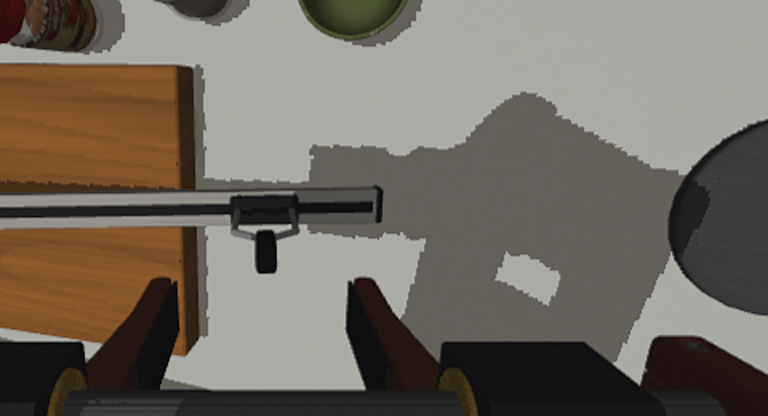

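The view is now square to the bar. The stem at (265,252) lies midway between the fingers at 178 and 348, the foot spans 231-298, the bar's +x end is at 380 and the board edge at about 180.

```bash
cat > fit2.py <<'E'
from h import *
import h
from fit import E,X,Y,Z
E
python3 - <<'E'
from h import *
import h
from scipy.optimize import least_squares
w4,w5=np.load('w4.npy'),np.load('w5.npy')
p=vision.camera_params('wrist');K=np.array([[p['fx'],0,p['cx']],[0,p['fy'],p['cy']],[0,0,1.]])
def camat(w):
    T=np.eye(4);T[:3,:3]=R.from_rotvec(w[3:]).as_matrix();T[:3,3]=w[:3];W=np.linalg.inv(T@np.array(p['hand_eye']));return K,W[:3,:3],W[:3,3]
D={'w4':camat(w4),'w5':camat(w5)};h.cam=lambda c:D[c]
a=lambda u,v:(u/1.25,v/1.25); b=lambda u,v:(160+u/1.6,60+v/1.6)
def frame(q):
    x,y,yaw,pp,hh,z0=q
    X=np.array([np.cos(yaw)*np.cos(pp),np.sin(yaw)*np.cos(pp),-np.sin(pp)]);Y=np.array([-np.sin(yaw),np.cos(yaw),0]);return np.array([x,y,z0]),X,Y,np.cross(X,Y)
e1=h.onz('w4',*a(422,129),36);e2=h.onz('w4',*a(415,350),36);print('edge w5',h.onz('w5',*b(178,68),36),h.onz('w5',*b(181,190),36),h.onz('w5',*b(183,350),36),'w4',e1,e2)
ed=(e1-e2)/np.linalg.norm(e1-e2);en=np.array([ed[1],-ed[0],0])
def res(q,full=False):
    E,X,Y,Z=frame(q);hh=q[4];f=lambda s,k:E+(s-180)*X+k*Z;r=[]
    for c,P,uv in [('w4',f(180,16),a(560,227)),('w4',f(-180,16),a(145.5,259.5)),('w4',f(hh,23),a(487,234)),
      ('w5',f(180,16)+12*Y,b(380.5,186)),('w5',f(180,16)-12*Y,b(379,221)),('w5',f(hh+23,23)+10*Y,b(298,196)),('w5',f(hh-23,23)+10*Y,b(231,197)),('w5',f(hh,120),b(265,268))]:
        r+=list(h.proj(c,P)-np.array(uv))
    d=(E-e2)@en;C=E-d/(X@en)*X;r+=[(C[2]-36)*.7,q[5]*.7];return r
s=least_squares(res,[512,-55,np.radians(-83.5),.25,97,0],x_scale=[1,1,.01,.01,1,1],loss='soft_l1');q=s.x
E,X,Y,Z=frame(q);d=(E-e2)@en;print(q,np.degrees(q[2:4]),np.round(s.fun if 0 else res(q),1),'edge coord',180-d/(X@en))
G=E+(q[4]-180)*X+116*Z;print('G',G,'TCP',G+61*Z,'X',X,'Z',Z)
E
```

```text
edge w5 [589.6  86.2  36. ] [507.8  80.2  36. ] [380.   72.3  36. ] w4 [590.1  86.3  36. ] [379.7  69.7  36. ]
[ 5.13298899e+02 -5.41015487e+01 -1.45116595e+00  2.35657963e-01
  1.00913014e+02 -4.85735719e-01] [-83.14568428  13.50220671] [ 0.   0.7 -2.3  0.7  0.6  1.1  0.8  1.2  0.7  0.6  0.9 -1.1 -0.2 -1.
 -0.9 -6.8 -3.  -0.3] edge coord 42.15197290298764
G [507.35346683  -4.64051177 130.77358404] TCP [509.05323556 -18.78117    190.08760069] X [ 0.11604664 -0.96541129 -0.23348281] Z [ 0.02786506 -0.23181407  0.97236093]
```

Request:
servo_tool([
  [[-0.4,-0.04,0.185,-0.645,0,0,0],[-0.4,-0.04,0.185,-0.645,0,0,0],[-0.4,-0.04,0.185,-0.645,0,0,0],[-0.4,0,0,0,0,0,0],[-0.4,0,0,0,0,0,0]],
])

```text
t: 9.38
ee_pos: [506.4, -10.9, 192.0]
orientation: [-2.888, -0.152, 0.027]
ft_force: [-0.5, 0.4, 0.3]
width: 61.5
grasp_force: 0.0
```

Request:
servo_tool([
  [[0.2,0,0,0,0,0,0],[0.5,0,0,0,0,0,0],[0.7,0,0,0,0,0,0],[0.9,0,0,0,0,0,0],[1,0,0,0,0,0,0]],
])

```text
t: 9.8
ee_pos: [507.5, -13.1, 193.3]
orientation: [-2.889, -0.148, 0.02]
ft_force: [0.2, 0.3, -0.0]
width: 31.7
grasp_force: 0.0
```

Request:
servo_tool([
  [[1,0,0,0,0,0,0],[1,0,0,0,0,0,0],[1,0,0,0,0,0,0]],
])

```text
t: 10.05
ee_pos: [507.1, -13.1, 192.6]
orientation: [-2.889, -0.148, 0.022]
ft_force: [0.2, -1.1, 3.1]
width: 11.3
grasp_force: 5.2
```

```bash
python3 - <<'E'
from h import *
o=readout.get_obs();print({k:np.round(o[k],3) for k in ('t','ee_pos','ft_force','moment','width','grasp_force')},R.from_rotvec(o['orientation']).as_matrix().round(3))
snap('wrist','w6',(160,60,640,320),1.6)
E
```

```text
{'t': np.float64(10.05), 'ee_pos': array([507.145, -13.09 , 192.593]), 'ft_force': array([ 0.152, -1.135,  3.112]), 'moment': array([-0.281, -0.044,  0.045]), 'width': np.float64(11.281), 'grasp_force': np.float64(5.22)} [[ 0.995  0.099 -0.027]
 [ 0.102 -0.964  0.245]
 [-0.002 -0.247 -0.969]]
```

Gripped, at about 11 mm. I'll slide the hanger up along the bar, watching the force.

Request:
servo_tool([
  [[1,0,0,0,0,0,0],[1,-0.015,0.144,0.0375,0,0,0],[1,-0.022,0.192,0.05,0,0,0],[1,-0.022,0.192,0.05,0,0,0],[1,0,0,0,0,0,0]],
])

```text
t: 10.52
ee_pos: [504.3, 9.8, 198.2]
orientation: [-2.888, -0.15, 0.023]
ft_force: [-0.2, -0.4, -5.3]
width: 10.1
grasp_force: 30.0
```

```bash
cat > st.py <<'E'
from h import *
import sys
o=readout.get_obs();print({k:np.round(o[k],3) for k in ('t','ee_pos','ft_force','moment','width','grasp_force')},R.from_rotvec(o['orientation']).as_matrix().round(3)[:,1:].tolist())
for c in sys.argv[2:]: snap(c,c+sys.argv[1])
E
python3 st.py 7 wrist scene
python3 - <<'E'
import cv2
from h import *
for n in ('w6','wrist7'):
    im=cv2.imread('pics/raw_%s.png'%n); g=cv2.cvtColor(im,6)
    # bar end columns: row ~ 185-190
    for r in (180,184,188,192): print(n,r,g[r,360:440:2].tolist())
E
```

```text
{'t': np.float64(10.517), 'ee_pos': array([504.311,   9.754, 198.216]), 'ft_force': array([-0.2  , -0.392, -5.314]), 'moment': array([-0.674, -0.067, -0.016]), 'width': np.float64(10.099), 'grasp_force': np.float64(29.981)} [[0.1, -0.028], [-0.964, 0.246], [-0.247, -0.969]]
w6 180 [100, 99, 100, 99, 97, 95, 95, 97, 100, 100, 100, 100, 100, 100, 100, 99, 99, 100, 100, 99, 100, 100, 99, 99, 99, 100, 100, 100, 100, 99, 99, 99, 100, 99, 100, 100, 99, 99, 100, 100]
w6 184 [100, 100, 100, 99, 172, 176, 176, 137, 98, 100, 100, 100, 100, 100, 100, 100, 101, 99, 100, 100, 100, 100, 100, 100, 100, 100, 100, 100, 99, 98, 100, 99, 99, 100, 99, 99, 100, 99, 100, 100]
w6 188 [100, 100, 100, 100, 98, 96, 127, 102, 99, 100, 100, 99, 101, 100, 100, 100, 100, 100, 100, 100, 100, 100, 100, 99, 100, 99, 100, 100, 100, 100, 100, 99, 100, 100, 100, 101, 100, 100, 100, 100]
w6 192 [100, 100, 101, 100, 100, 100, 100, 99, 99, 100, 100, 99, 99, 100, 100, 100, 101, 99, 100, 99, 100, 100, 100, 100, 101, 100, 100, 99, 100, 100, 100, 100, 101, 100, 101, 100, 100, 101, 100, 100]
wrist7 180 [100, 101, 101, 100, 100, 175, 180, 180, 167, 99, 101, 100, 101, 101, 101, 101, 100, 101, 101, 101, 101, 101, 101, 101, 101, 101, 101, 100, 100, 100, 101, 100, 101, 99, 101, 101, 101, 101, 101, 101]
wrist7 184 [101, 101, 101, 101, 100, 177, 181, 181, 114, 100, 100, 101, 100, 101, 101, 101, 101, 101, 100, 100, 100, 100, 101, 102, 102, 101, 101, 101, 101, 100, 100, 102, 100, 101, 101, 101, 101, 102, 101, 102]
wrist7 188 [101, 101, 100, 99, 101, 101, 100, 100, 101, 101, 100, 100, 101, 101, 101, 101, 101, 101, 101, 101, 100, 101, 101, 101, 101, 101, 101, 102, 100, 101, 101, 101, 101, 101, 100, 102, 101, 102, 101, 101]
wrist7 192 [102, 101, 101, 101, 100, 101, 102, 101, 102, 102, 101, 100, 101, 101, 102, 101, 102, 101, 102, 101, 101, 100, 101, 101, 101, 101, 101, 101, 101, 100, 102, 104, 104, 102, 100, 100, 101, 100, 101, 101]
```

```bash
python3 - <<'E'
from h import *
import cv2
# bar -x end in scene: before vs after, and wrist optical shift along columns in band
a=cv2.imread('pics/sc4.png');b=cv2.imread('pics/raw_scene7.png')
t=a[232:256,236:262]; r=cv2.matchTemplate(b[215:275,215:285],t,5);m=cv2.minMaxLoc(r);print('scene -end shift',m[3][0]+215-236,m[3][1]+215-232,m[1])
p=vision.camera_params('wrist')
a=cv2.imread('pics/raw_w6.png');b=cv2.imread('pics/raw_wrist7.png')
for n,P in (('+end',[515,-58,15]),): print(n,proj('wrist',P))
ga,gb=[cv2.cvtColor(x,6) for x in (a,b)]
for r in range(100,180,8): print(r,ga[r,400:520:4].tolist(),'|',gb[r,400:520:4].tolist())
E
```

```text
scene -end shift -8 2 0.8736172318458557
+end [456.25338998 205.97072143]
100 [175, 175, 174, 174, 175, 175, 175, 175, 175, 174, 175, 175, 175, 175, 175, 174, 175, 175, 175, 174, 175, 174, 174, 175, 174, 174, 174, 174, 174, 174] | [176, 176, 176, 177, 176, 176, 176, 176, 176, 176, 176, 176, 176, 176, 176, 176, 176, 176, 176, 176, 177, 176, 177, 176, 176, 176, 176, 176, 175, 175]
108 [175, 174, 174, 175, 175, 175, 174, 175, 175, 175, 174, 175, 175, 175, 176, 174, 175, 174, 175, 174, 174, 175, 175, 175, 174, 174, 174, 174, 174, 175] | [176, 176, 176, 177, 176, 177, 177, 176, 176, 176, 177, 176, 176, 177, 176, 176, 176, 176, 176, 176, 176, 176, 176, 176, 176, 176, 176, 176, 176, 176]
116 [175, 175, 174, 175, 175, 175, 175, 174, 175, 175, 175, 175, 175, 175, 175, 175, 174, 175, 175, 175, 175, 175, 175, 174, 175, 175, 174, 175, 174, 175] | [176, 177, 177, 176, 177, 177, 177, 177, 177, 176, 177, 176, 177, 176, 177, 177, 176, 176, 177, 176, 177, 177, 176, 176, 176, 176, 176, 176, 176, 176]
124 [175, 175, 175, 174, 175, 174, 175, 175, 174, 175, 175, 175, 175, 175, 174, 175, 175, 175, 175, 17
[... 1291 characters left out ...]
, 177, 176, 177, 177, 182, 100, 100, 100, 101, 101, 101, 99, 100, 101, 100, 101, 100, 100, 100, 101, 100, 100]
164 [96, 130, 103, 96, 96, 126, 130, 98, 97, 96, 100, 99, 99, 100, 99, 100, 100, 100, 99, 100, 100, 100, 100, 100, 100, 100, 99, 100, 100, 99] | [100, 100, 100, 96, 101, 100, 100, 97, 97, 98, 100, 101, 100, 100, 101, 101, 99, 101, 101, 100, 100, 101, 100, 101, 101, 100, 100, 100, 101, 100]
172 [99, 100, 100, 100, 99, 101, 100, 100, 99, 100, 100, 101, 99, 100, 99, 100, 100, 100, 100, 100, 99, 99, 99, 100, 100, 99, 100, 100, 100, 100] | [101, 100, 101, 101, 101, 100, 101, 100, 101, 100, 100, 100, 101, 101, 100, 101, 101, 101, 101, 100, 101, 101, 100, 101, 101, 100, 101, 100, 101, 100]
```

The scene shows the bar's far end moved with the hanger, because I was lifting the bar (Fz = -5.3 N). I'll go back the same way, then lower it until the bar bears on the board again.

Request:
servo_tool([
  [[1,0.022,-0.192,-0.05,0,0,0],[1,0.022,-0.192,-0.05,0,0,0],[1,0.015,-0.144,-0.0375,0,0,0],[1,0,0,0,0,0,0],[1,0,0,0,0,0,0]],
])

```text
t: 11.03
ee_pos: [507.1, -13.7, 192.2]
orientation: [-2.889, -0.146, 0.022]
ft_force: [-0.1, 0.1, -4.5]
width: 9.9
grasp_force: 30.0
```

```bash
python3 st.py 8 wrist scene; cat > sh.py <<'E'
import sys
from h import *
a=cv2.imread('pics/sc4.png');b=cv2.imread('pics/raw_scene%s.png'%sys.argv[1])
t=cv2.resize(a[232:256,236:262],None,fx=4,fy=4,interpolation=2);B=cv2.resize(b[215:275,215:285],None,fx=4,fy=4,interpolation=2)
m=cv2.minMaxLoc(cv2.matchTemplate(B,t,5));print('scene -end shift',m[3][0]/4+215-236,m[3][1]/4+215-232,round(m[1],3))
E
python3 sh.py 8
```

```text
{'t': np.float64(11.033), 'ee_pos': array([507.133, -13.687, 192.241]), 'ft_force': array([-0.078,  0.096, -4.491]), 'moment': array([-0.56 , -0.024,  0.048]), 'width': np.float64(9.947), 'grasp_force': np.float64(29.981)} [[0.097, -0.028], [-0.964, 0.245], [-0.247, -0.969]]
scene -end shift -0.25 -0.25 0.983
```

Request:
servo_tool([
  [[1,0,0,-0.03,0,0,0],[1,0,0,0,0,0,0],[1,0,0,0,0,0,0]],
])

```text
t: 11.38
ee_pos: [507.0, -12.7, 191.3]
orientation: [-2.889, -0.149, 0.022]
ft_force: [0.1, -0.0, -5.1]
width: 9.8
grasp_force: 30.0
```

```bash
python3 st.py 9 scene; python3 sh.py 9
```

```text
{'t': np.float64(11.383), 'ee_pos': array([507.034, -12.718, 191.25 ]), 'ft_force': array([ 0.083, -0.007, -5.099]), 'moment': array([-0.597, -0.098, -0.027]), 'width': np.float64(9.826), 'grasp_force': np.float64(29.981)} [[0.099, -0.028], [-0.964, 0.245], [-0.247, -0.969]]
scene -end shift -0.25 0.0 0.995
```

Request:
servo_tool([
  [[1,0,0,-0.03,0,0,0],[1,0,0,0,0,0,0],[1,0,0,0,0,0,0]],
])

```text
t: 11.68
ee_pos: [507.0, -12.8, 190.0]
orientation: [-2.889, -0.149, 0.022]
ft_force: [-0.4, 0.6, -3.6]
width: 9.3
grasp_force: 30.0
```

Request:
servo_tool([
  [[1,0,0,-0.03,0,0,0],[1,0,0,0,0,0,0],[1,0,0,0,0,0,0]],
])

```text
t: 11.93
ee_pos: [507.3, -12.9, 189.2]
orientation: [-2.889, -0.148, 0.021]
ft_force: [-1.2, -0.5, 0.1]
width: 9.7
grasp_force: 30.0
```

```bash
python3 st.py 10 scene; python3 sh.py 10
```

```text
{'t': np.float64(11.933), 'ee_pos': array([507.279, -12.896, 189.178]), 'ft_force': array([-1.185, -0.529,  0.13 ]), 'moment': array([-0.308,  0.083,  0.04 ]), 'width': np.float64(9.7), 'grasp_force': np.float64(29.99)} [[0.099, -0.027], [-0.964, 0.245], [-0.247, -0.969]]
scene -end shift 0.0 0.0 0.997
```

The bar bears on the board again. I'll slide in short steps, checking the force.

Request:
servo_tool([
  [[1,-0.014,0.12,0.025,0,0,0],[1,-0.014,0.12,0.028,0,0,0],[1,0,0,0,0,0,0]],
])

```text
t: 12.23
ee_pos: [506.1, -2.6, 191.6]
orientation: [-2.889, -0.149, 0.021]
ft_force: [-0.4, -0.3, 2.2]
width: 10.0
grasp_force: 30.0
```

```bash
python3 st.py 11 scene; python3 sh.py 11
```

```text
{'t': np.float64(12.233), 'ee_pos': array([506.13 ,  -2.6  , 191.552]), 'ft_force': array([-0.403, -0.258,  2.211]), 'moment': array([-0.03 ,  0.174,  0.051]), 'width': np.float64(9.992), 'grasp_force': np.float64(30.0)} [[0.099, -0.027], [-0.964, 0.245], [-0.247, -0.969]]
scene -end shift -0.25 0.0 0.995
```

Request:
servo_tool([
  [[1,-0.014,0.12,0.032,0,0,0],[1,-0.014,0.12,0.032,0,0,0],[1,-0.014,0.12,0.03,0,0,0],[1,0,0,0,0,0,0]],
])

```text
t: 12.62
ee_pos: [504.5, 12.0, 195.2]
orientation: [-2.889, -0.149, 0.021]
ft_force: [0.6, -0.6, 4.5]
width: 9.8
grasp_force: 30.0
```

```bash
python3 st.py 12 scene; python3 sh.py 12
```

```text
{'t': np.float64(12.617), 'ee_pos': array([504.483,  11.979, 195.242]), 'ft_force': array([ 0.582, -0.627,  4.47 ]), 'moment': array([ 0.048, -0.015,  0.053]), 'width': np.float64(9.751), 'grasp_force': np.float64(30.001)} [[0.1, -0.027], [-0.964, 0.245], [-0.247, -0.969]]
scene -end shift -0.25 0.0 0.994
```

Request:
servo_tool([
  [[1,-0.014,0.12,0.03,0,0,0],[1,-0.014,0.12,0.03,0,0,0],[1,0,0,0,0,0,0]],
])

```text
t: 12.92
ee_pos: [503.5, 21.2, 197.6]
orientation: [-2.889, -0.149, 0.021]
ft_force: [-0.3, -1.7, 5.6]
width: 10.0
grasp_force: 30.0
```

```bash
python3 st.py 13 scene; python3 sh.py 13
```

```text
{'t': np.float64(12.917), 'ee_pos': array([503.489,  21.201, 197.63 ]), 'ft_force': array([-0.252, -1.694,  5.627]), 'moment': array([ 0.023, -0.056,  0.013]), 'width': np.float64(10.002), 'grasp_force': np.float64(30.001)} [[0.099, -0.027], [-0.964, 0.245], [-0.247, -0.969]]
scene -end shift -0.25 0.0 0.995
```

Request:
servo_tool([
  [[1,0,0,0.025,0,0,0],[1,-0.013,0.11,0.031,0,0,0],[1,-0.013,0.11,0.031,0,0,0],[1,0,0,0,0,0,0]],
])

```text
t: 13.3
ee_pos: [501.6, 30.3, 200.3]
orientation: [-2.888, -0.149, 0.024]
ft_force: [0.6, 0.5, -3.2]
width: 10.0
grasp_force: 30.0
```

```bash
python3 st.py 14 scene; python3 sh.py 14
```

```text
{'t': np.float64(13.3), 'ee_pos': array([501.555,  30.267, 200.314]), 'ft_force': array([ 0.645,  0.537, -3.237]), 'moment': array([-0.226, -0.095, -0.041]), 'width': np.float64(10.041), 'grasp_force': np.float64(29.988)} [[0.099, -0.029], [-0.964, 0.245], [-0.247, -0.969]]
scene -end shift -0.25 0.25 0.991
```

Request:
servo_tool([
  [[1,-0.013,0.11,0.031,0,0,0],[1,-0.012,0.1,0.029,0,0,0],[1,0,0,0,0,0,0],[1,0,0,0,0,0,0]],
])

```text
t: 13.68
ee_pos: [500.9, 38.2, 202.9]
orientation: [-2.889, -0.149, 0.023]
ft_force: [0.8, 0.6, -3.3]
width: 9.8
grasp_force: 30.0
```

```bash
python3 st.py 15 scene wrist; python3 sh.py 15
```

```text
{'t': np.float64(13.683), 'ee_pos': array([500.898,  38.229, 202.939]), 'ft_force': array([ 0.808,  0.596, -3.328]), 'moment': array([-0.405, -0.077,  0.006]), 'width': np.float64(9.815), 'grasp_force': np.float64(29.985)} [[0.1, -0.028], [-0.964, 0.245], [-0.247, -0.969]]
scene -end shift -1.75 0.5 0.975
```

Request:
servo_tool([
  [[1,0,0,-0.035,0,0,0],[1,0,0,0,0,0,0],[1,-0.007,0.06,0.014,0,0,0],[1,-0.006,0.05,0.012,0,0,0],[1,0,0,0,0,0,0]],
])

```text
t: 14.2
ee_pos: [500.9, 42.4, 203.1]
orientation: [-2.889, -0.149, 0.021]
ft_force: [-1.0, -2.4, 4.1]
width: 9.9
grasp_force: 30.0
```

```bash
python3 st.py 16 scene wrist; python3 sh.py 16
```

```text
{'t': np.float64(14.2), 'ee_pos': array([500.86,  42.43, 203.11]), 'ft_force': array([-1.02 , -2.367,  4.113]), 'moment': array([-0.441,  0.316,  0.093]), 'width': np.float64(9.901), 'grasp_force': np.float64(29.991)} [[0.099, -0.027], [-0.964, 0.245], [-0.247, -0.969]]
scene -end shift -2.0 0.75 0.977
```

Request:
servo_tool([
  [[1,0,0,0.4,0,0,0],[1,0,0,0.7,-0.5,-0.05,0],[1,0,0,0.7,-0.9,-0.1,0],[1,0,0,0.6,-0.9,-0.1,0],[1,0,0,0.3,-0.55,-0.06,0]],
])

```text
t: 14.72
ee_pos: [501.3, 42.6, 313.2]
orientation: [3.133, 0.16, 0.005]
ft_force: [0.9, 1.0, -3.6]
width: 9.8
grasp_force: 30.0
```

Request:
servo_tool([
  [[1,0,0,0,0,0,0],[1,0,0,0,0,0,0],[1,0,0,0,0,0,0]],
])

```text
t: 14.97
ee_pos: [499.6, 42.5, 309.1]
orientation: [-3.136, -0.161, 0.006]
ft_force: [-0.5, -0.1, -4.2]
width: 9.8
grasp_force: 30.0
```

```bash
python3 st.py 17; cat > mo.py <<'E'
from h import *
F=[];M=[]
for i in range(10):
    vision.get_image('scene');o=readout.get_obs();F.append(o['ft_force']);M.append(o['moment'])
print(o['t'],np.mean(F,0).round(2),np.mean(M,0).round(4),np.std(M,0).round(3))
m=np.mean(M,0);fz=np.mean(F,0)[2]
X=R.from_rotvec(o['orientation']).as_matrix()[:,1]; r=np.array([-m[1]/fz,m[0]/fz])*1000  # com offset from tcp xy
print('com offset mm along bar +x',r@X[:2],'lateral',r@np.array([-X[1],X[0]]))
E
python3 mo.py
```

```text
{'t': np.float64(14.967), 'ee_pos': array([499.618,  42.451, 309.085]), 'ft_force': array([-0.528, -0.087, -4.234]), 'moment': array([ 0.03 ,  0.042, -0.016]), 'width': np.float64(9.8), 'grasp_force': np.float64(29.995)} [[0.102, -0.004], [-0.995, 0.001], [-0.001, -1.0]]
15.4667 [ 0.12  0.21 -4.26] [ 0.0156  0.0013 -0.0135] [0.02  0.023 0.022]
com offset mm along bar +x 3.6730881356018714 lateral -0.07636738632569579
```

```bash
sed -i 's/range(10)/range(30)/' mo.py; python3 mo.py
```

```text
16.9667 [-0.15  0.07 -4.29] [0.0316 0.0054 0.0031] [0.03  0.027 0.028]
com offset mm along bar +x 7.461230862315372 lateral 0.5096320851343032
```

Request:
servo_tool([
  [[1,-0.4,-0.2,0.1,0,0,0.15],[1,-0.7,-0.4,0.07,0,0,0.25],[1,-0.7,-0.5,0,0,0,0.25],[1,-0.4,-0.75,0,0,0,0.25],[1,-0.02,-0.8,0,0,0,0]],
])

```text
t: 17.38
ee_pos: [408.1, -63.6, 317.1]
orientation: [-3.128, -0.289, 0.006]
ft_force: [1.1, 0.4, -3.6]
width: 10.0
grasp_force: 30.0
```

Request:
servo_tool([
  [[1,0,-0.8,0,0,0,0],[1,0,-0.8,0,0,0,0],[1,0,-0.8,0,0,0,0],[1,0,-0.8,0,0,0,0],[1,0,-0.8,0,0,0,0]],
])

```text
t: 17.8
ee_pos: [411.5, -225.4, 317.7]
orientation: [3.128, 0.284, -0.001]
ft_force: [-0.3, -1.0, -4.1]
width: 9.8
grasp_force: 30.0
```

Request:
servo_tool([
  [[1,0,-0.8,0,0,0,0],[1,0,-0.8,0,0,0,0],[1,0,-0.5,0,0,0,0],[1,0,-0.25,0,0,0,0],[1,0,0,0,0,0,0]],
])

```text
t: 18.22
ee_pos: [411.8, -319.4, 317.4]
orientation: [3.128, 0.28, -0.001]
ft_force: [-0.8, 0.6, -4.0]
width: 10.0
grasp_force: 30.0
```

```bash
python3 st.py 18 wrist scene side; python3 - <<'E'
from h import *
for n,P in (('tip',[438,-313,204]),('seat',[455,-310,190]),('post',[541,-294,197])): print(n,proj('wrist',P),proj('side',P))
im=cv2.imread('pics/raw_wrist18.png')[60:320,120:640]
b=cv2.imread('pics/raw_side18.png')[100:240,270:440]
m=np.zeros((600,800,3),np.uint8);A=cv2.resize(im,None,fx=1.5,fy=1.5,interpolation=2);B=cv2.resize(b,None,fx=1.5,fy=1.5,interpolation=2)
m[:A.shape[0],:A.shape[1]]=A;m[390:,:255]=B[:210]
s=cv2.imread('pics/raw_scene18.png')[100:270,260:560];S=cv2.resize(s,None,fx=1.2,fy=1.2)[:205];m[392:392+len(S),270:270+S.shape[1]]=S
cv2.imwrite('pics/m18.png',m)
E
```

```text
{'t': np.float64(18.217), 'ee_pos': array([ 411.79 , -319.352,  317.403]), 'ft_force': array([-0.791,  0.642, -3.978]), 'moment': array([0.117, 0.041, 0.04 ]), 'width': np.float64(9.964), 'grasp_force': np.float64(29.998)} [[0.178, -0.0], [-0.984, -0.001], [0.001, -1.0]]
tip [326.36285629 193.3242278 ] [377.46634898 147.46830881]
seat [326.42654793 164.15559222] [372.36204619 151.39494517]
post [326.44975421  18.30829209] [347.09373358 149.45084548]
```

View pics/m18.png

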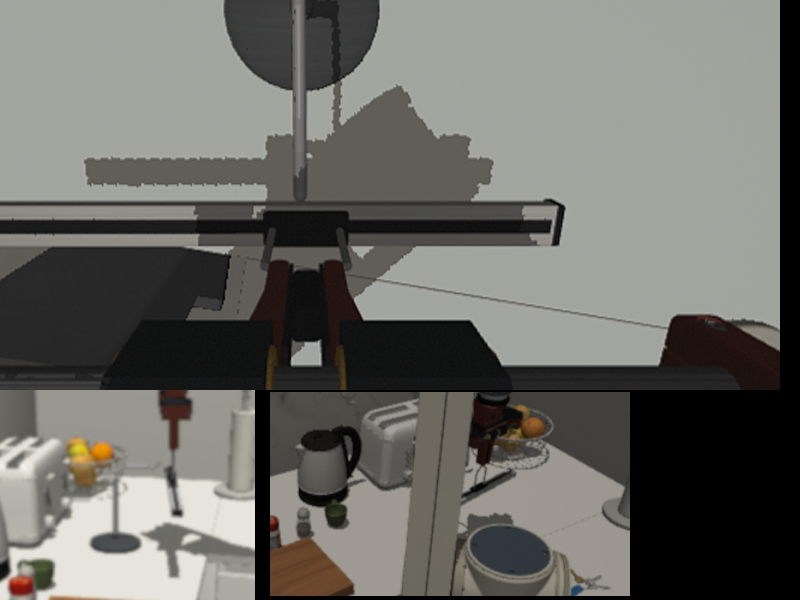

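The wrist view shows the hook's wire at column 300 with its tip at (300,195), parallel to the tool axis. The foot is centred at 306 and spans 264-348, and the bar's +x end is at 560. I'll work out the hanger's place from this.

```bash
python3 - <<'E'
from h import *
o=readout.get_obs();T=R.from_rotvec(o['orientation']).as_matrix();X=T[:,1];Yb=T[:,0];t=o['ee_pos']
b=lambda u,v:(120+u/1.5,60+v/1.5)
def al(u,v,z): P=onz('wrist',*b(u,v),z);return round((P-t)@X,1),round((P-t)@Yb,1)
for z0 in (140,144,148):
    print(z0,'foot far corners',al(264,212,z0+23),al(348,212,z0+23),'end',al(563,203,z0+16),al(557,245,z0+16),'hook tip',al(300,190,204),'hook back',al(299,60,197))
im=cv2.imread('pics/raw_wrist18.png');g=cv2.cvtColor(im,6)
print('end row ~205/225',g[198,480:506].tolist(),g[210,480:506].tolist())
print('foot row',g[203,290:300].tolist(),g[203,346:358].tolist())
E
python3 mo.py
```

```text
140 foot far corners (np.float64(-22.8), np.float64(9.7)) (np.float64(22.6), np.float64(9.7)) end (np.float64(141.9), np.float64(12.8)) (np.float64(142.4), np.float64(-11.8)) hook tip (np.float64(-2.8), np.float64(31.3)) hook back (np.float64(-3.1), np.float64(85.9))
144 foot far corners (np.float64(-22.4), np.float64(10.8)) (np.float64(22.2), np.float64(10.7)) end (np.float64(139.6), np.float64(13.8)) (np.float64(140.1), np.float64(-10.4)) hook tip (np.float64(-2.8), np.float64(31.3)) hook back (np.float64(-3.1), np.float64(85.9))
148 foot far corners (np.float64(-22.0), np.float64(11.9)) (np.float64(21.8), np.float64(11.9)) end (np.float64(137.2), np.float64(15.0)) (np.float64(137.7), np.float64(-8.9)) hook tip (np.float64(-2.8), np.float64(31.3)) hook back (np.float64(-3.1), np.float64(85.9))
end row ~205/225 [142, 143, 143, 142, 142, 141, 142, 142, 143, 144, 146, 125, 52, 22, 24, 17, 59, 160, 165, 163, 163, 163, 163, 163, 163, 163] [27, 27, 25, 26, 25, 25, 20, 102, 145, 125, 51, 22, 25, 20, 48, 161, 166, 164, 164, 163, 163, 163, 163, 162, 163, 163]
foot row [145, 88, 75, 78, 80, 40, 17, 15, 16, 15] [17, 17, 16, 17, 15, 14, 41, 74, 76, 75, 75, 75]
19.8667 [-0.01  0.03 -4.34] [ 0.0147  0.0035 -0.0018] [0.031 0.026 0.026]
com offset mm along bar +x 3.4852648815610743 lateral 0.19350257052552028
```

Both the picture and the moment say the hanger is about 5.5 mm too far to -x (h = 37.5 against a balance point near 43). I'll lay the bar back on the board and slide it a little.

Request:
servo_tool([
  [[1,0,0.4,0,0,0,0],[1,0,0.8,0,0,0,0],[1,0,0.9,0,0,0,0],[1,0,0.9,0,0,0,0],[1,0,0.9,0,0,0,0]],
])

```text
t: 20.28
ee_pos: [411.1, -159.6, 317.4]
orientation: [3.128, 0.282, -0.001]
ft_force: [1.6, -0.2, -4.1]
width: 9.6
grasp_force: 30.0
```

Request:
servo_tool([
  [[1,0,0.9,0,0,0,0],[1,0,0.9,0,0,0,0],[1,0,0.9,0,0,0,0],[1,0.2,0.9,0,0,0,0],[1,0.3,0.9,0,0,0,0]],
])

```text
t: 20.7
ee_pos: [430.2, 20.6, 317.6]
orientation: [3.128, 0.284, -0.002]
ft_force: [1.3, -0.8, -4.6]
width: 9.7
grasp_force: 30.0
```

Request:
servo_tool([
  [[1,0.3,0.9,-0.2,0,0,0],[1,0.3,0.9,-0.5,0,0,0],[1,0.3,0.9,-0.3,0,0,0],[1,0,0.6,-0.5,0,0,0],[1,0,0.3,-0.5,0,0,0]],
])

```text
t: 21.12
ee_pos: [467.8, 164.9, 237.9]
orientation: [-3.128, -0.287, -0.002]
ft_force: [-0.5, -0.9, -4.6]
width: 9.9
grasp_force: 30.0
```

Request:
servo_tool([
  [[1,0,0,-0.2,0,0,0],[1,0,0,0,0,0,0],[1,0,0,0,0,0,0]],
])

```text
t: 21.37
ee_pos: [466.9, 161.0, 230.1]
orientation: [3.127, 0.284, -0.003]
ft_force: [0.6, -0.5, -3.8]
width: 9.5
grasp_force: 30.0
```

```bash
python3 st.py 19
```

```text
{'t': np.float64(21.367), 'ee_pos': array([466.944, 160.999, 230.081]), 'ft_force': array([ 0.594, -0.512, -3.839]), 'moment': array([-0.021, -0.043, -0.036]), 'width': np.float64(9.502), 'grasp_force': np.float64(29.999)} [[0.18, -0.002], [-0.984, -0.001], [0.001, -1.0]]
```

Request:
servo_tool([
  [[1,0,0,-0.12,0,0,0],[1,0,0,-0.06,0,0,0],[1,0,0,-0.04,0,0,0],[1,0,0,0,0,0,0]],
])

```text
t: 21.7
ee_pos: [467.6, 160.7, 221.5]
orientation: [3.128, 0.282, -0.001]
ft_force: [-0.2, -0.1, -4.4]
width: 9.9
grasp_force: 30.0
```

Request:
servo_tool([
  [[1,0,0,-0.03,0,0,0],[1,0,0,-0.03,0,0,0],[1,0,0,0,0,0,0]],
])

```text
t: 21.95
ee_pos: [467.5, 161.1, 218.8]
orientation: [3.128, 0.283, -0.001]
ft_force: [0.4, -0.1, -4.1]
width: 9.8
grasp_force: 30.0
```

Request:
servo_tool([
  [[1,0,0,-0.03,0,0,0],[1,0,0,0,0,0,0]],
])

```text
t: 22.12
ee_pos: [467.4, 161.3, 217.5]
orientation: [3.128, 0.284, -0.002]
ft_force: [-0.4, -0.0, -4.9]
width: 10.0
grasp_force: 30.0
```

Request:
servo_tool([
  [[1,0,0,-0.03,0,0,0],[1,0,0,0,0,0,0]],
])

```text
t: 22.28
ee_pos: [467.4, 161.3, 216.3]
orientation: [3.128, 0.284, -0.002]
ft_force: [0.1, 0.3, -4.0]
width: 9.7
grasp_force: 30.0
```

Request:
servo_tool([
  [[1,0,0,-0.03,0,0,0],[1,0,0,0,0,0,0]],
])

```text
t: 22.45
ee_pos: [467.4, 161.3, 215.1]
orientation: [3.128, 0.284, -0.002]
ft_force: [-0.5, 1.0, -4.2]
width: 9.8
grasp_force: 30.0
```

Request:
servo_tool([
  [[1,0,0,-0.02,0,0,0],[1,0,0,0,0,0,0]],
])

```text
t: 22.62
ee_pos: [467.4, 161.3, 214.3]
orientation: [3.128, 0.284, -0.002]
ft_force: [-0.5, -0.2, -4.2]
width: 9.7
grasp_force: 30.0
```

Request:
servo_tool([
  [[1,0,0,-0.03,0,0,0],[1,0,0,0,0,0,0]],
])

```text
t: 22.78
ee_pos: [467.4, 161.2, 213.1]
orientation: [3.128, 0.284, -0.002]
ft_force: [-0.2, -0.1, -4.4]
width: 10.2
grasp_force: 30.0
```

Request:
servo_tool([
  [[1,0,0,-0.03,0,0,0],[1,0,0,0,0,0,0]],
])

```text
t: 22.95
ee_pos: [467.4, 161.2, 211.9]
orientation: [3.128, 0.284, -0.002]
ft_force: [0.4, 0.8, -4.7]
width: 9.4
grasp_force: 30.0
```

Request:
servo_tool([
  [[1,0,0,-0.02,0,0,0],[1,0,0,0,0,0,0]],
])

```text
t: 23.12
ee_pos: [467.4, 161.3, 211.1]
orientation: [3.128, 0.284, -0.002]
ft_force: [-0.1, -0.5, -4.1]
width: 9.8
grasp_force: 30.0
```

Request:
servo_tool([
  [[1,0,0,-0.03,0,0,0],[1,0,0,0,0,0,0]],
])

```text
t: 23.28
ee_pos: [467.4, 161.2, 209.9]
orientation: [3.128, 0.284, -0.002]
ft_force: [-0.3, 0.7, -3.3]
width: 9.7
grasp_force: 30.0
```

Request:
servo_tool([
  [[1,0,0,-0.02,0,0,0],[1,0,0,0,0,0,0]],
])

```text
t: 23.45
ee_pos: [467.4, 161.3, 209.1]
orientation: [3.128, 0.284, -0.002]
ft_force: [0.0, -0.1, -5.1]
width: 9.8
grasp_force: 30.0
```

Request:
servo_tool([
  [[1,0,0,-0.02,0,0,0],[1,0,0,0,0,0,0]],
])

```text
t: 23.62
ee_pos: [467.4, 161.3, 208.4]
orientation: [3.128, 0.284, -0.001]
ft_force: [-0.1, -0.8, -3.7]
width: 10.1
grasp_force: 30.0
```

Request:
servo_tool([
  [[1,0,0,-0.02,0,0,0],[1,0,0,0,0,0,0]],
])

```text
t: 23.78
ee_pos: [467.7, 161.3, 207.9]
orientation: [3.128, 0.284, -0.001]
ft_force: [-1.1, 0.0, 0.2]
width: 9.9
grasp_force: 30.0
```

Request:
servo_tool([
  [[1,0,0,-0.015,0,0,0],[1,0.011,-0.062,0,0,0,0],[1,0.011,-0.062,0,0,0,0],[1,0,0,0,0,0,0]],
])

```text
t: 24.12
ee_pos: [468.8, 156.4, 207.8]
orientation: [3.128, 0.283, 0.0]
ft_force: [-1.9, -0.2, 5.0]
width: 9.8
grasp_force: 30.0
```

```bash
python3 st.py 20
```

```text
{'t': np.float64(24.117), 'ee_pos': array([468.753, 156.378, 207.806]), 'ft_force': array([-1.95 , -0.191,  4.998]), 'moment': array([-0.021,  0.523,  0.001]), 'width': np.float64(9.81), 'grasp_force': np.float64(30.001)} [[0.18, 0.0], [-0.984, -0.0], [0.0, -1.0]]
```

Request:
servo_tool([
  [[1,0,0,0.3,0,0,0],[1,0,0,0.6,0,0,0],[1,0,0,0,0,0,0],[1,0,0,0,0,0,0],[1,0,0,0,0,0,0]],
])

```text
t: 24.53
ee_pos: [468.0, 156.2, 242.3]
orientation: [3.128, 0.284, -0.002]
ft_force: [-0.2, -0.2, -4.8]
width: 9.6
grasp_force: 30.0
```

```bash
python3 mo.py; python3 st.py 21 wrist; python3 - <<'E'
import cv2
for n,sh in (('wrist18',0),('wrist21',0)):
    g=cv2.cvtColor(cv2.imread(f'pics/raw_{n}.png'),6);print(n,'foot',g[203,288:300].tolist(),g[203,346:358].tolist(),'end',g[198,476:506].tolist(),g[210,476:506].tolist())
E
```

```text
26.0333 [-0.02 -0.03 -4.46] [-0.0022  0.0034 -0.001 ] [0.029 0.033 0.026]
com offset mm along bar +x -0.34000113006808214 lateral 0.8473768897504049
{'t': np.float64(26.033), 'ee_pos': array([468.335, 156.313, 243.049]), 'ft_force': array([-0.282,  0.123, -5.182]), 'moment': array([ 0.001, -0.064, -0.01 ]), 'width': np.float64(9.416), 'grasp_force': np.float64(29.999)} [[0.18, -0.001], [-0.984, -0.001], [0.001, -1.0]]
wrist18 foot [123, 142, 145, 88, 75, 78, 80, 40, 17, 15, 16, 15] [17, 17, 16, 17, 15, 14, 41, 74, 76, 75, 75, 75] end [143, 142, 142, 141, 142, 143, 143, 142, 142, 141, 142, 142, 143, 144, 146, 125, 52, 22, 24, 17, 59, 160, 165, 163, 163, 163, 163, 163, 163, 163] [25, 26, 26, 24, 27, 27, 25, 26, 25, 25, 20, 102, 145, 125, 51, 22, 25, 20, 48, 161, 166, 164, 164, 163, 163, 163, 163, 162, 163, 163]
wrist21 foot [87, 81, 156, 163, 161, 162, 167, 101, 38, 26, 31, 32] [19, 20, 18, 18, 19, 14, 47, 86, 88, 87, 86, 87] end [91, 87, 160, 165, 163, 163, 163, 164, 164, 165, 173, 83, 27, 27, 23, 10, 154, 188, 189, 188, 188, 188, 188, 189, 188, 188, 188, 188, 188, 188] [20, 20, 20, 19, 21, 27, 47, 146, 177, 84, 29, 29, 28, 18, 142, 188, 190, 189, 188, 188, 188, 188, 189, 189, 188, 188, 188, 188, 188, 188]
```

Request:
servo_tool([
  [[1,-0.2,-0.2,0.6,0,0,0],[1,-0.4,-0.4,0.7,0,0,0],[1,-0.4,-0.6,0.55,0,0,0],[1,-0.39,-0.85,0,0,0,0],[1,0,-0.85,0,0,0,0]],
])

```text
t: 26.5
ee_pos: [410.4, 39.8, 318.0]
orientation: [3.128, 0.287, -0.001]
ft_force: [-0.7, -0.8, -4.1]
width: 9.6
grasp_force: 30.0
```

Request:
servo_tool([
  [[1,0,-0.85,0,0,0,0],[1,0,-0.85,0,0,0,0],[1,0,-0.85,0,0,0,0],[1,0,-0.85,0,0,0,0],[1,0,-0.85,0,0,0,0]],
])

```text
t: 26.92
ee_pos: [412.3, -131.3, 317.3]
orientation: [3.128, 0.284, -0.0]
ft_force: [-0.2, 0.3, -4.0]
width: 9.6
grasp_force: 30.0
```

Request:
servo_tool([
  [[1,0,-0.85,0,0,0,0],[1,0,-0.85,0,0,0,0],[1,0,-0.85,0,0,0,0],[1,0,-0.85,0,0,0,0],[1,0,-0.7,0,0,0,0]],
])

```text
t: 27.33
ee_pos: [412.4, -296.0, 317.1]
orientation: [3.127, 0.283, -0.001]
ft_force: [0.6, 0.5, -4.3]
width: 9.9
grasp_force: 30.0
```

Request:
servo_tool([
  [[1,0,-0.4,0,0,0,0],[1,0,-0.1,0,0,0,0],[1,0,0,0,0,0,0]],
])

```text
t: 27.58
ee_pos: [412.6, -314.1, 316.8]
orientation: [3.129, 0.281, -0.002]
ft_force: [-0.4, 0.8, -4.3]
width: 9.7
grasp_force: 30.0
```

```bash
python3 st.py 22 wrist; python3 - <<'E'
import cv2
g=cv2.cvtColor(cv2.imread('pics/raw_wrist22.png'),6)
for r in (150,165,180,184,186,188,190,192,194): print(r,g[r,308:336].tolist())
E
```

```text
{'t': np.float64(27.583), 'ee_pos': array([ 412.555, -314.057,  316.755]), 'ft_force': array([-0.438,  0.793, -4.326]), 'moment': array([0.01 , 0.032, 0.031]), 'width': np.float64(9.677), 'grasp_force': np.float64(29.999)} [[0.178, -0.001], [-0.984, -0.0], [0.0, -1.0]]
150 [90, 91, 89, 118, 122, 121, 121, 120, 119, 162, 167, 165, 163, 165, 168, 108, 97, 109, 115, 116, 112, 106, 92, 64, 160, 165, 164, 164]
165 [94, 94, 94, 95, 94, 94, 94, 93, 94, 93, 94, 93, 92, 121, 126, 88, 92, 105, 111, 111, 108, 101, 64, 53, 92, 95, 94, 95]
180 [95, 95, 93, 94, 93, 94, 94, 93, 94, 93, 94, 93, 94, 94, 96, 66, 57, 62, 66, 67, 66, 65, 59, 51, 92, 95, 94, 94]
184 [94, 94, 94, 94, 94, 95, 94, 94, 94, 94, 93, 94, 94, 94, 97, 65, 55, 59, 62, 63, 62, 61, 57, 49, 75, 94, 94, 94]
186 [94, 94, 94, 94, 94, 94, 94, 94, 94, 94, 95, 93, 95, 94, 96, 63, 55, 59, 62, 64, 63, 61, 57, 49, 77, 93, 95, 94]
188 [94, 94, 94, 94, 94, 94, 93, 95, 93, 94, 94, 94, 94, 94, 96, 65, 54, 59, 62, 63, 63, 61, 57, 50, 77, 94, 95, 93]
190 [95, 95, 94, 94, 94, 94, 94, 94, 94, 94, 94, 94, 94, 94, 96, 64, 53, 59, 63, 65, 64, 63, 58, 50, 76, 94, 94, 94]
192 [95, 94, 94, 94, 94, 94, 95, 94, 93, 94, 93, 94, 94, 95, 97, 71, 58, 62, 66, 71, 69, 65, 62, 54, 79, 93, 95, 95]
194 [75, 74, 75, 75, 75, 74, 74, 75, 75, 74, 75, 74, 74, 75, 76, 66, 55, 59, 64, 65, 65, 62, 60, 49, 80, 76, 75, 74]
```

The hook's wire is now 2 mm to the bar's +x side of the loop centre. I'll correct that and pass the loop over the tip.

Request:
servo_tool([
  [[1,0,-0.055,0,0,0,0],[1,0.27,0.05,0,0,0,0],[1,0.28,0.05,0,0,0,0],[1,0.28,0.05,0,0,0,0],[1,0.27,0.05,0,0,0,0]],
])

```text
t: 28.05
ee_pos: [458.6, -307.1, 317.2]
orientation: [3.127, 0.286, -0.0]
ft_force: [0.0, 0.8, -4.4]
width: 9.5
grasp_force: 30.0
```

Request:
servo_tool([
  [[1,0,0,-0.2,0,0,0],[1,0,0,-0.2,0,0,0],[1,0,0,-0.2,0,0,0],[1,0,0,0,0,0,0]],
])

```text
t: 28.38
ee_pos: [455.4, -307.1, 290.4]
orientation: [-3.127, -0.284, 0.007]
ft_force: [-0.8, -0.4, -4.9]
width: 9.9
grasp_force: 30.0
```

```bash
python3 st.py 23 side wrist
```

```text
{'t': np.float64(28.383), 'ee_pos': array([ 455.401, -307.083,  290.444]), 'ft_force': array([-0.798, -0.373, -4.869]), 'moment': array([-0.024,  0.077, -0.093]), 'width': np.float64(9.903), 'grasp_force': np.float64(29.999)} [[0.18, -0.005], [-0.984, 0.002], [-0.002, -1.0]]
```

Request:
servo_tool([
  [[1,0,0,-0.06,0,0,0],[1,0,0,-0.04,0,0,0],[1,0,0,0,0,0,0]],
])

```text
t: 28.73
ee_pos: [456.6, -308.0, 289.0]
orientation: [3.128, 0.283, -0.001]
ft_force: [0.0, -0.3, -4.8]
width: 9.8
grasp_force: 30.0
```

Request:
servo_tool([
  [[1,0,0,-0.03,0,0,0],[1,0,0,0,0,0,0]],
])

```text
t: 28.9
ee_pos: [456.7, -307.9, 287.8]
orientation: [3.128, 0.284, -0.001]
ft_force: [-0.5, -0.7, -4.5]
width: 9.3
grasp_force: 30.0
```

Request:
servo_tool([
  [[1,0,0,-0.03,0,0,0],[1,0,0,0,0,0,0]],
])

```text
t: 29.07
ee_pos: [456.7, -307.9, 286.6]
orientation: [3.128, 0.284, -0.001]
ft_force: [-0.7, 0.4, -3.7]
width: 9.9
grasp_force: 30.0
```

Request:
servo_tool([
  [[1,0,0,-0.03,0,0,0],[1,0,0,0,0,0,0]],
])

```text
t: 29.23
ee_pos: [456.7, -307.8, 285.3]
orientation: [3.128, 0.284, -0.002]
ft_force: [-0.8, -0.8, -4.1]
width: 10.1
grasp_force: 30.0
```

Request:
servo_tool([
  [[1,0,0,-0.03,0,0,0],[1,0,0,0,0,0,0]],
])

```text
t: 29.4
ee_pos: [456.7, -307.8, 284.1]
orientation: [3.128, 0.284, -0.002]
ft_force: [0.3, 0.4, -3.5]
width: 9.9
grasp_force: 30.0
```

Request:
servo_tool([
  [[1,0,0,-0.02,0,0,0],[1,0,0,0,0,0,0]],
])

```text
t: 29.57
ee_pos: [456.7, -307.9, 283.3]
orientation: [3.128, 0.284, -0.001]
ft_force: [-0.4, 0.5, -4.5]
width: 9.7
grasp_force: 30.0
```

Request:
servo_tool([
  [[1,0,0,-0.02,0,0,0],[1,0,0,0,0,0,0]],
])

```text
t: 29.73
ee_pos: [456.9, -308.0, 282.7]
orientation: [3.127, 0.284, -0.001]
ft_force: [-0.2, -1.4, -4.0]
width: 10.0
grasp_force: 30.0
```

Request:
servo_tool([
  [[1,0,0,-0.02,0,0,0],[1,0,0,0,0,0,0]],
])

```text
t: 29.9
ee_pos: [457.1, -308.2, 282.2]
orientation: [3.127, 0.284, 0.0]
ft_force: [0.6, -1.8, -2.1]
width: 9.8
grasp_force: 30.0
```

Request:
servo_tool([
  [[1,0,0,-0.015,0,0,0],[1,0,0,0,0,0,0]],
])

```text
t: 30.07
ee_pos: [457.2, -308.2, 281.9]
orientation: [3.127, 0.284, 0.001]
ft_force: [0.7, -0.8, 2.6]
width: 9.8
grasp_force: 30.0
```

```bash
python3 st.py 24
```

```text
{'t': np.float64(30.067), 'ee_pos': array([ 457.173, -308.239,  281.941]), 'ft_force': array([ 0.709, -0.791,  2.603]), 'moment': array([-0.185, -0.032, -0.005]), 'width': np.float64(9.782), 'grasp_force': np.float64(30.0)} [[0.18, 0.001], [-0.984, -0.002], [0.002, -1.0]]
```

Seated at z = 282, as predicted. I'll relax the press and open gently.

Request:
servo_tool([
  [[1,0,-0.01,0.01,0,0,0],[1,0,0,0,0,0,0],[0.76,0,0,0,0,0,0],[0.75,0,0,0,0,0,0],[0.74,0,0,0,0,0,0]],
])

```text
t: 30.48
ee_pos: [456.5, -308.1, 281.4]
orientation: [3.128, 0.284, -0.002]
ft_force: [-0.1, 0.6, -0.9]
width: 11.7
grasp_force: 0.3
```

Request:
servo_tool([
  [[0.73,0,0,0,0,0,0],[0.72,0,0,0,0,0,0],[0.7,0,0,0,0,0,0],[0.68,0,0,0,0,0,0],[0.66,0,0,0,0,0,0]],
])

```text
t: 30.9
ee_pos: [456.7, -308.3, 281.6]
orientation: [3.128, 0.284, -0.001]
ft_force: [-0.8, 0.5, 0.4]
width: 14.7
grasp_force: 0.0
```

Request:
servo_tool([
  [[0.6,0,0,0,0,0,0],[0.55,0,0,0,0,0,0],[0.5,0,0,0,0,0,0],[0.4,0,0,0,0,0,0],[0.3,0,0,0,0,0,0]],
])

```text
t: 31.32
ee_pos: [456.8, -308.3, 281.7]
orientation: [3.128, 0.284, -0.001]
ft_force: [-0.5, -0.4, 0.9]
width: 29.2
grasp_force: 0.0
```

```bash
python3 st.py 25 side wrist
```

```text
{'t': np.float64(31.317), 'ee_pos': array([ 456.768, -308.287,  281.65 ]), 'ft_force': array([-0.476, -0.431,  0.87 ]), 'moment': array([0.03 , 0.032, 0.031]), 'width': np.float64(29.168), 'grasp_force': np.float64(0.0)} [[0.18, -0.001], [-0.984, -0.001], [0.001, -1.0]]
```

Request:
servo_tool([
  [[0.1,0,0,0,0,0,0],[-0.2,0,0,0.1,0,0,0],[-0.3,0,0,0.4,0,0,0],[-0.3,0,0,0.8,0,0,0],[-0.3,0,0,0.8,0,0,0]],
])

```text
t: 31.83
ee_pos: [456.2, -307.9, 365.9]
orientation: [-3.128, -0.284, 0.005]
ft_force: [0.5, -0.9, 0.3]
width: 57.0
grasp_force: 0.0
```

Request:
servo_tool([
  [[-0.3,0,0,0.8,0,0,0],[-0.3,0,0,0.4,0,0,0],[-0.3,0,0,0,0,0,0],[-0.3,0,0,0,0,0,0]],
])

```text
t: 32.17
ee_pos: [456.8, -308.3, 414.4]
orientation: [3.127, 0.284, 0.001]
ft_force: [-0.2, 1.1, -0.6]
width: 56.9
grasp_force: 0.0
```

```bash
python3 st.py 26 side wrist; python3 - <<'E'
from h import *
g=cv2.cvtColor(cv2.imread('pics/raw_wrist26.png'),6)
# seat frame: stand axes
X=np.array([.179,-.984,0]);Y=np.array([.984,.179,0]);S=np.array([457,-308.3,190.])
h=43.3
for t in (-4,0,4):
    a=np.radians(t);Xb=X*np.cos(a)-np.array([0,0,np.sin(a)]);Zb=X*np.sin(a)+np.array([0,0,np.cos(a)])
    P=lambda s,y,k:S+(s-h)*Xb+y*Y+(k-79)*Zb
    print(t,[ (proj('wrist',P(s,y,16)).round(1).tolist()) for s in(-170,180) for y in(12,-12)],'side -end',[proj('side',P(-180,y,k)).round(1).tolist() for y in(12,-12) for k in (0,16)])
for c in (30,60,100,480): print(c,[int(v) for v in g[90:260:2,c]])
r=slice(150,240)
b=cv2.imread('pics/raw_side26.png');a=cv2.imread('pics/raw_side0.png');d=cv2.absdiff(a,b).max(2)>40
d[:, :330]=0;d[:,420:]=0
for y in range(140,215,2): 
    xs=np.where(d[y])[0]; print(y,xs.min() if len(xs) else None,xs.max() if len(xs) else None,len(xs),end='; ')
E
```

```text
{'t': np.float64(32.167), 'ee_pos': array([ 456.801, -308.335,  414.357]), 'ft_force': array([-0.178,  1.129, -0.581]), 'moment': array([-0.016,  0.001,  0.024]), 'width': np.float64(56.949), 'grasp_force': np.float64(0.0)} [[0.18, 0.001], [-0.984, -0.002], [0.002, -1.0]]
-4 [[160.6, 167.0], [163.4, 185.5], [442.8, 170.7], [440.6, 190.2]] side -end [[369.0, 199.1], [369.1, 194.4], [376.8, 199.2], [376.9, 194.5]]
0 [[150.4, 169.0], [153.5, 188.1], [436.5, 169.3], [434.5, 188.4]] side -end [[369.1, 195.1], [369.2, 190.2], [377.0, 195.2], [377.1, 190.3]]
4 [[140.0, 171.2], [143.4, 191.1], [430.1, 168.0], [428.2, 186.7]] side -end [[369.3, 190.9], [369.3, 185.8], [377.1, 190.9], [377.2, 185.9]]
30 [78, 77, 82, 84, 83, 84, 83, 87, 86, 81, 85, 80, 75, 75, 82, 81, 85, 84, 85, 85, 88, 85, 88, 83, 84, 84, 87, 87, 88, 85, 83, 85, 87, 83, 84, 86, 85, 81, 82, 83, 80, 139, 153, 152, 152, 152, 152, 152, 152, 153, 153, 82, 84, 84, 84, 84, 84, 83, 84, 84, 83, 83, 84, 83, 83, 82, 83, 82, 83, 82, 82, 83, 83, 84, 85, 85, 85, 85, 85, 85, 85, 84, 83, 84, 84]
60 [64, 71, 75, 80, 83, 84, 84, 86, 87, 87, 83
[... 1030 characters left out ...]
 153, 153, 153, 153, 153, 153, 153, 153, 153, 153, 153, 153, 154, 153, 153, 154, 153, 154, 153, 153, 153, 153]
140 None None 0; 142 370 372 3; 144 370 372 3; 146 369 372 4; 148 370 372 3; 150 370 372 3; 152 None None 0; 154 None None 0; 156 371 371 1; 158 367 372 6; 160 366 373 8; 162 367 373 7; 164 367 373 7; 166 367 374 8; 168 367 374 8; 170 367 374 8; 172 368 374 7; 174 369 374 6; 176 369 374 6; 178 369 374 6; 180 369 374 6; 182 370 375 6; 184 370 375 6; 186 370 375 6; 188 363 376 13; 190 361 383 23; 192 358 389 32; 194 353 396 44; 196 355 402 37; 198 361 408 32; 200 362 413 41; 202 334 419 53; 204 364 419 56; 206 332 419 49; 208 331 419 45; 210 332 419 33; 212 334 407 14; 214 334 375 10;
```

```bash
python3 - <<'E'
from h import *
b=cv2.imread('pics/raw_side26.png').max(2)
for y in range(160,206): print(y,b[y,360:384].tolist())
g=cv2.cvtColor(cv2.imread('pics/raw_wrist26.png'),6)
for r in (172,176,180,185): print(r,'L',g[r,126:166].tolist(),'R',g[r,424:446].tolist())
X=np.array([.179,-.984,0]);Y=np.array([.984,.179,0]);S=np.array([457,-308.3,190.]);h=43.3
for t in (-4,0,4):
    a=np.radians(t);Xb=X*np.cos(a)-np.array([0,0,np.sin(a)]);Zb=X*np.sin(a)+np.array([0,0,np.cos(a)])
    P=lambda s,y,k:S+(s-h)*Xb+y*Y+(k-79)*Zb
    print(t,'w',[proj('wrist',P(s,0,16)).round(1).tolist() for s in(-180,180)],'side +end top',proj('side',P(180,0,16)).round(1),'-end top/bot',proj('side',P(-180,0,16)).round(1),proj('side',P(-180,0,0)).round(1),'foot',proj('side',P(h,0,23)).round(1),'stemtop',proj('side',P(h,0,120)).round(1))
E
```

```text
160 [229, 229, 229, 228, 227, 219, 182, 129, 86, 65, 66, 90, 129, 178, 214, 223, 225, 224, 224, 224, 224, 224, 224, 224]
161 [229, 229, 228, 229, 228, 221, 187, 135, 91, 65, 67, 90, 125, 172, 212, 226, 228, 228, 228, 228, 228, 229, 229, 229]
162 [229, 229, 229, 229, 228, 222, 193, 144, 98, 70, 69, 91, 118, 161, 204, 224, 229, 229, 230, 229, 229, 229, 229, 229]
163 [229, 229, 229, 229, 228, 223, 199, 152, 104, 73, 70, 90, 114, 154, 199, 224, 228, 229, 229, 230, 229, 229, 229, 229]
164 [229, 229, 229, 229, 229, 225, 206, 161, 109, 72, 67, 84, 107, 147, 196, 223, 229, 229, 230, 229, 229, 229, 229, 229]
165 [229, 229, 229, 229, 229, 226, 213, 170, 111, 67, 59, 73, 92, 137, 190, 222, 228, 229, 229, 229, 229, 229, 229, 229]
166 [229, 229, 229, 229, 229, 228, 218, 174, 110, 59, 49, 62, 77, 123, 183, 220, 228, 229, 229, 229, 229, 229, 229, 229]
167 [229, 229, 229, 229, 229, 228, 219, 177, 112, 54, 42, 55, 65, 111, 175, 218, 227, 229, 229, 229, 229, 230, 229, 229]
168 [229, 229, 229, 229, 229, 228, 219, 179, 114, 56, 37, 48, 57, 100, 163, 211, 226, 229, 229, 229, 229, 229, 229, 229]
169 [229,
[... 5427 characters left out ...]
3, 153, 153, 153, 154, 153, 153, 153, 153, 153, 153, 153, 153, 153, 153, 153, 154, 159, 101, 38, 22, 58, 132, 138, 136, 137, 137, 136, 136, 136, 136, 136, 136] R [73, 73, 72, 72, 71, 72, 72, 72, 75, 46, 16, 8, 34, 152, 156, 153, 154, 153, 153, 153, 154, 153]
-4 w [[154.6, 176.2], [441.7, 180.6]] side +end top [370.5 155.5] -end top/bot [373.  194.4] [372.9 199.1] foot [371.4 166.6] stemtop [372.  140.1]
0 w [[143.8, 178.7], [435.5, 178.9]] side +end top [370.5 158.3] -end top/bot [373.1 190.3] [373.  195.2] foot [371.4 167. ] stemtop [371.9 139.9]
4 w [[133.0, 181.4], [429.1, 177.4]] side +end top [370.5 161. ] -end top/bot [373.3 185.8] [373.2 190.9] foot [371.4 167.3] stemtop [371.9 139.7]
```

Request:
servo_tool([
  [[-0.3,-0.3,0.3,0.6,0,0,0],[-0.3,-0.3,0.6,0.6,0,0,0],[-0.3,0,0.6,0.3,0,0,0],[-0.3,0,0,0,0,0,0],[-0.3,0,0,0,0,0,0]],
])

```text
t: 32.68
ee_pos: [432.6, -247.6, 472.9]
orientation: [3.128, 0.286, -0.002]
ft_force: [-0.1, -0.1, -0.2]
width: 57.3
grasp_force: 0.0
```

```bash
python3 st.py 27 side wrist; python3 - <<'E'
from h import *
import time
ims=[vision.get_image('side').astype(int) for _ in range(6)]
b0=cv2.imread('pics/raw_side26.png')[:,:,::-1].astype(int);R_=(slice(138,200),slice(362,384))
print('motion',[abs(i-ims[0])[R_].max() for i in ims],'vs26',abs(ims[0]-b0)[150:199,362:384].max())
b=ims[0].max(2)
for y in range(130,160): print(y,b[y,366:378].tolist())
print('arm seat pred',proj('side',[457,-308.3,190]),'post top',proj('side',[541,-294,197]),'post foot',proj('side',[541,-294,8]))
print([ (y,b[y,352:362].tolist()) for y in range(143,156)])
E
```

```text
{'t': np.float64(32.683), 'ee_pos': array([ 432.614, -247.635,  472.869]), 'ft_force': array([-0.119, -0.062, -0.224]), 'moment': array([-0.032,  0.035, -0.026]), 'width': np.float64(57.281), 'grasp_force': np.float64(0.0)} [[0.182, -0.001], [-0.983, -0.001], [0.0, -1.0]]
motion [np.int64(0), np.int64(17), np.int64(17), np.int64(17), np.int64(16), np.int64(17)] vs26 122
130 [151, 150, 150, 150, 150, 150, 151, 150, 151, 150, 150, 151]
131 [150, 150, 150, 150, 151, 150, 150, 149, 150, 150, 150, 150]
132 [150, 150, 150, 150, 150, 150, 150, 150, 150, 150, 150, 150]
133 [150, 150, 150, 150, 150, 150, 150, 149, 149, 150, 150, 150]
134 [150, 150, 150, 150, 150, 149, 150, 150, 150, 150, 150, 150]
135 [151, 150, 150, 150, 150, 151, 150, 150, 150, 150, 150, 151]
136 [150, 150, 150, 150, 150, 150, 150, 150, 150, 150, 150, 150]
137 [150, 150, 150, 150, 150, 150, 150, 149, 150, 150, 150, 150]
138 [150, 150, 150, 150, 149, 148, 149, 149, 150, 150, 150, 150]
139 [149, 149, 149, 147, 142, 137, 139, 144, 148, 150, 150, 149]
140 [149, 149, 147, 139, 123, 110, 113, 130, 144, 149, 149, 150]
141 [149, 14
[... 1377 characters left out ...]
137, 133, 137, 144, 147, 148, 149, 149, 149, 149]), (145, [135, 136, 141, 146, 148, 149, 149, 149, 149, 149]), (146, [136, 141, 145, 148, 149, 149, 150, 150, 149, 149]), (147, [139, 144, 147, 149, 149, 149, 149, 149, 149, 149]), (148, [135, 138, 144, 148, 148, 149, 148, 148, 148, 149]), (149, [129, 133, 140, 142, 142, 142, 142, 142, 143, 142]), (150, [130, 130, 131, 128, 125, 125, 125, 125, 125, 126]), (151, [131, 127, 122, 116, 112, 113, 112, 112, 112, 112]), (152, [132, 132, 129, 126, 126, 125, 126, 125, 125, 125]), (153, [135, 140, 141, 141, 141, 141, 141, 141, 142, 141]), (154, [136, 144, 146, 147, 147, 147, 147, 147, 147, 147]), (155, [135, 145, 148, 148, 148, 148, 147, 148, 148, 148])]
```

```bash
python3 - <<'E'
import cv2
a=cv2.imread('pics/raw_side27.png').max(2)
for y in list(range(155,162))+list(range(188,203)): print(y,a[y,366:382].tolist())
E
```

```text
155 [148, 149, 146, 137, 115, 107, 126, 142, 147, 148, 148, 148, 148, 148, 148, 148]
156 [149, 149, 146, 137, 115, 107, 127, 143, 148, 149, 148, 148, 148, 148, 148, 148]
157 [157, 149, 143, 131, 112, 107, 129, 148, 155, 156, 155, 151, 149, 149, 150, 151]
158 [175, 154, 141, 121, 101, 109, 141, 166, 177, 178, 177, 170, 166, 166, 168, 169]
159 [189, 164, 145, 117, 93, 114, 157, 191, 206, 210, 208, 204, 201, 202, 202, 203]
160 [195, 170, 153, 121, 92, 117, 166, 201, 220, 224, 224, 224, 223, 223, 223, 224]
161 [198, 171, 152, 120, 91, 112, 157, 194, 218, 225, 228, 228, 228, 228, 228, 228]
188 [213, 202, 187, 168, 165, 163, 134, 94, 108, 154, 186, 205, 219, 226, 228, 229]
189 [195, 169, 150, 141, 156, 163, 137, 94, 102, 148, 179, 195, 212, 225, 228, 229]
190 [186, 145, 122, 126, 151, 163, 138, 94, 96, 143, 175, 190, 210, 224, 228, 229]
191 [183, 136, 111, 117, 143, 153, 132, 95, 94, 134, 165, 184, 207, 223, 227, 228]
192 [175, 131, 108, 106, 117, 123, 109, 85, 83, 110, 134, 157, 188, 209, 217, 219]
193 [156, 121, 105, 95, 85, 80, 71, 62, 60, 73, 89, 113, 146, 169, 178, 185]
194 [130, 112, 103, 90, 69, 48, 40, 37, 36, 39, 48, 73, 104, 124, 132, 141]
195 [115, 107, 102, 90, 66, 40, 28, 27, 28, 27, 35, 57, 86, 104, 110, 115]
196 [111, 107, 103, 92, 73, 53, 43, 43, 43, 43, 48, 64, 86, 101, 107, 107]
197 [109, 107, 105, 99, 87, 76, 72, 70, 71, 71, 74, 83, 96, 103, 106, 106]
198 [107, 107, 106, 104, 99, 95, 94, 94, 92, 94, 95, 99, 104, 107, 106, 107]
199 [106, 107, 107, 106, 104, 104, 104, 104, 103, 104, 104, 105, 106, 106, 107, 107]
200 [106, 107, 106, 107, 106, 107, 107, 107, 106, 107, 106, 107, 107, 107, 106, 107]
201 [106, 107, 106, 107, 107, 108, 107, 107, 107, 106, 107, 107, 107, 106, 107, 108]
202 [107, 107, 107, 107, 107, 107, 107, 106, 107, 107, 106, 107, 107, 107, 108, 109]
```

```bash
python3 -c "
from h import *
print(close_job())"
```

```text
the job is handed in; nothing more can be done
None
```

I handed the job in at about 33 s: the bar was tipped over the board's edge, its hanger was slid to the balance point (about 43 mm to the +x side of its middle), and it hangs still on the hook, level to within about 1–2 degrees by the side camera. While first sliding the hanger I briefly lifted and shifted the tipped bar by accident. After a trial carry to the hook, I laid the bar back flat on the board to fine-adjust the hanger before hanging it.

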